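Reload and wind up the thread winder

TASK

Clear every empty white spool out of the winder's three bays into the wooden box, then lay every full thread spool from the cutting mat flat in a bay of its own (any bay), between the corner blocks, all the same way round: thick white end towards the blue spring housing, black end away from it. Once all are loaded, wind the brass key clockwise, turn by turn, until it comes to its stop, and only then throw the red-knobbed latch lever fully over to the side away from the cradle to lock the spring. Leave the other things on the table where they are.

Things in the scene. Friction and masses are not known exactly. Their poses are not given: they have to be found in the camera images.
- winder: the wind-up winder, bolted down: white base plate 270 x 230 mm, 8 mm thick. Origin on the table; x points from the cradle of three bays (centred at x = -75 mm) to the blue spring housing (110 x 110 mm, centre x = 75, y = -30 mm, top z = 68 mm), z up. On the housing, in front of the key, a paper dial: its red needle follows the key from the red mark (slack) to the green (wound)
- bay0 (a point): centre of a spool lying properly in bay 0 (winder y = -62 mm), 14 mm above the bay floor; x axis to the housing, as a spool's must point. The bay is 34 mm wide (y) between grey corner blocks, 8 mm high, that stand only 20 to 28 mm from the point along x (its middle is free for fingers), and 67 mm long between low end strips, 12 mm high: white at the housing end, bare aluminium at the other
- bay1 (a point): centre of a spool lying properly in bay 1 (winder y = 0 mm), 14 mm above the bay floor; x axis to the housing, as a spool's must point. The bay is 34 mm wide (y) between grey corner blocks, 8 mm high, that stand only 20 to 28 mm from the point along x (its middle is free for fingers), and 67 mm long between low end strips, 12 mm high: white at the housing end, bare aluminium at the other
- bay2 (a point): centre of a spool lying properly in bay 2 (winder y = 62 mm), 14 mm above the bay floor; x axis to the housing, as a spool's must point. The bay is 34 mm wide (y) between grey corner blocks, 8 mm high, that stand only 20 to 28 mm from the point along x (its middle is free for fingers), and 67 mm long between low end strips, 12 mm high: white at the housing end, bare aluminium at the other
- spool_orange: full thread spool wound with orange thread; may be absent (None). 56 mm long with square 28 x 28 mm ends so it does not roll; it lies on any of its four flats. Origin at its centre, x along its length towards the thick (10 mm) white end; the other end is black, 6 mm. Thread part 24 x 24 mm, 40 mm long, gripped across from above. 40 g. Starts lying on the mat at any yaw
- spool_blue: full thread spool wound with blue thread; may be absent (None). 56 mm long with square 28 x 28 mm ends so it does not roll; it lies on any of its four flats. Origin at its centre, x along its length towards the thick (10 mm) white end; the other end is black, 6 mm. Thread part 24 x 24 mm, 40 mm long, gripped across from above. 40 g. Starts lying on the mat at any yaw
- spool_teal: full thread spool wound with teal thread; may be absent (None). 56 mm long with square 28 x 28 mm ends so it does not roll; it lies on any of its four flats. Origin at its centre, x along its length towards the thick (10 mm) white end; the other end is black, 6 mm. Thread part 24 x 24 mm, 40 mm long, gripped across from above. 40 g. Starts lying on the mat at any yaw
- spool_lime: full thread spool wound with lime thread; may be absent (None). 56 mm long with square 28 x 28 mm ends so it does not roll; it lies on any of its four flats. Origin at its centre, x along its length towards the thick (10 mm) white end; the other end is black, 6 mm. Thread part 24 x 24 mm, 40 mm long, gripped across from above. 40 g. Starts lying on the mat at any yaw
- empty0: empty spool, white all over, lying in bay 0 at the start; may be absent (None). Same 56 mm length and 28 mm square ends as the full ones, bare core 18 x 18 mm, 20 g. Origin at its centre, x along its length
- empty1: empty spool, white all over, lying in bay 1 at the start; may be absent (None). Same 56 mm length and 28 mm square ends as the full ones, bare core 18 x 18 mm, 20 g. Origin at its centre, x along its length
- empty2: empty spool, white all over, lying in bay 2 at the start; may be absent (None). Same 56 mm length and 28 mm square ends as the full ones, bare core 18 x 18 mm, 20 g. Origin at its centre, x along its length
- bin: open wooden box for empties, fixed, 150 x 150 mm outside, 50 mm high, walls and floor 4 mm; origin under its centre
- mat: thin teal cutting mat, 200 x 200 x 2 mm, fixed; the full spools lie on it; origin at the centre of its underside
- key_grip (a point): middle of the brass key's flat grip, a bar 46 mm long (along this point's x axis), 8 mm thick (y) and 28 mm high, on the key's vertical axis, on top of the housing; grip centre 114 mm above the table, grip bottom 32 mm above the housing top. The point turns with the key
- key (a joint): turn of the key in rad, growing clockwise seen from above; starts at 0 to 1.2, stop (fully wound) at 7.5, so it needs several grasps. It holds where it is let go (click friction), but turns back if turned anticlockwise. Needs 0.1 to 0.17 N m to wind
- latch (a joint): angle of the red-knobbed latch lever in rad: 0 leaning towards the cradle (open), 1.0 leaning over to the other side (locked); stays where it is left, light (about 1 to 2 N at the knob). Pivot along the winder's y axis, 30 mm above the table at winder x = 75, y = 78 mm; upright at 0.5. Its block is 70 x 50 mm, its top 33 mm above the table
- latch_tip (a point): centre of the latch lever's red ball knob (radius 13 mm), 60 mm from its pivot
- scissors: teal and grey scissors, 180 mm long, lying flat; not part of the job, leave alone
- pencil: yellow pencil, 180 mm; not part of the job, leave alone
- button_jar: amber jar with an orange cap, 56 mm across, 70 mm high; not part of the job, leave alone
- pin_tin: round steel pin tin, 64 mm across, 22 mm high; not part of the job, leave alone
- seam_gauge: aluminium ruler 150 x 26 x 5 mm; not part of the job, leave alone
- thread_cone: lime cone of thread, 68 mm across, 90 mm high; not part of the job, leave alone
Mind the look-alikes: they are no part of the job. What is meant by the spool_lime is not pink, and is the smaller of those in its own colour. Leave any purple look-alike of the empty2 alone.

How it is judged:
On the way, in this order (a step that is already met when the one before it is completed fails the run):
1. every empty is in the box and every full spool is seated in a bay, white end to the housing ((distance between spool_orange and bay0 below 0.007 m or distance between spool_orange and bay1 below 0.007 m or distance between spool_orange and bay2 below 0.007 m) and x of winder in the frame of spool_orange above 0.05 m and angle between spool_orange's own x axis and vertical between 1.47 and 1.67 rad and angle between the x axis of each of spool_orange, spool_blue, spool_teal, spool_lime and the x axis of winder, either way round below 0.15 rad and linear speed of each of spool_orange, spool_blue, spool_teal, spool_lime, empty0, empty1, empty2 below 0.02 m/s and (distance between spool_blue and bay0 below 0.007 m or distance between spool_blue and bay1 below 0.007 m or distance between spool_blue and bay2 below 0.007 m) and x of winder in the frame of spool_blue above 0.05 m and angle between spool_blue's own x axis and vertical between 1.47 and 1.67 rad and (distance between spool_teal and bay0 below 0.007 m or distance between spool_teal and bay1 below 0.007 m or distance between spool_teal and bay2 below 0.007 m) and x of winder in the frame of spool_teal above 0.05 m and angle between spool_teal's own x axis and vertical between 1.47 and 1.67 rad and (distance between spool_lime and bay0 below 0.007 m or distance between spool_lime and bay1 below 0.007 m or distance between spool_lime and bay2 below 0.007 m) and x of winder in the frame of spool_lime above 0.05 m and angle between spool_lime's own x axis and vertical between 1.47 and 1.67 rad and x of empty0 in the frame of bin between -0.073 and 0.073 m and y of empty0 in the frame of bin between -0.073 and 0.073 m and z of each of empty0, empty1, empty2 in the frame of bin below 0.055 m and x of empty1 in the frame of bin between -0.073 and 0.073 m and y of empty1 in the frame of bin between -0.073 and 0.073 m and x of empty2 in the frame of bin between -0.073 and 0.073 m and y of empty2 in the frame of bin between -0.073 and 0.073 m), for 0.2 s.
2. the key is fully wound (value of joint key above 7 rad), for 0.2 s.
3. the latch is thrown over (value of joint latch above 0.85 rad), for 0.2 s.
At the end, for the whole second after the job is handed in: Every full spool present lies at rest and flat in a bay (centre within 7 mm of the bay's site, within 0.1 rad of level and 0.15 rad of the bay's direction) with its white end towards the housing; every empty present lies in the wooden box; the key stands beyond 7.0 rad and the latch beyond 0.85 rad (all of step 1 and value of joint key above 7 rad and value of joint latch above 0.85 rad); the robot touches nothing.
It fails at once if the latch is thrown over before the spring is wound (value of joint latch above 0.5 rad and value of joint key below 6.8 rad).
It fails at once if one of the other things on the table is moved more than 30 mm (distance of any of scissors, pencil, button_jar, pin_tin, seam_gauge, thread_cone from where it was at the start of the episode above 0.03 m).
Of spool_orange, spool_blue, spool_teal, spool_lime only 2 to 3 are there at a start; the rules pass over those that are not, and their reading is None.
Of empty0, empty1, empty2 only 1 to 2 are there at a start; the rules pass over those that are not, and their reading is None.
At some moment in a run one of spool_orange, spool_blue, spool_teal, spool_lime may be knocked a few centimetres aside while the robot is not near it.
Once in a run the grip may slacken for a moment while it holds something.
It also fails if it takes over 208 s, if anything falls off the work surface, if the arm or the gripper's body presses on something with over 40 N, if the wrist force passes 120 N, or if a joint passes its speed limit or range.

ROBOT

A 6-joint arm with a two-finger parallel gripper is mounted at the origin on the work surface. World frame = base frame: x ahead of the robot, y to its left, z up, the work surface at z = 0. Lengths are in m, angles in rad, forces in N, time in s.
With the tool pointing down it reaches from about 0.4 to 0.925 m from the base axis. Payload 12.5 kg.
Tool frame: the origin (TCP) lies midway between the tips of the shut fingers; the grasp point (between the pads) lies 19 mm behind it; z points along the fingers, y is the line along which they close (so a half turn about z gives the same grasp; the last joint's range is limited). The gripper opens to 95 mm and grips with 3 to 60 N. Pads are 20 mm wide; open, the fingers measure 119 mm over their backs; the gripper's body (75 mm by 180 mm) begins 59 mm behind the grasp point.
Start: joints at [1.205, 0.491, 1.559, -0, 1.092, -0.106], TCP at [0.161, 0.604, 0.215] pointing down, gripper open.
Joint ranges: [-3.1, 3.1], [-0.84, 2.19], [0.05, 2.79], [-1.13, 4.28], [0.06, 2.93], [-2.69, 2.69]. Speed limits (rad/s): [2.22, 2.22, 2.79, 3.14, 3.14, 3.14].

INTERFACE

Orientations are given as a unit quaternion [x, y, z, w].
In Python, from rig import ctrl gives the robot as it stands.
- The arm moves only by the shell command python3 -m crank 'ROWS' [FORCE]. ROWS is JSON, one flat list of numbers, 5 for each row, row after row: the opening, from 0 (shut) to 1 (fully open), then the shift along the tool's x, y, z in mm, then the turn about the tool's z in rad. A call has 1 to 20 rows; each row is the pose to reach, as a shift and turn from the pose commanded when the call began, along the tool's axes at that moment; what a row does not reach only later rows make up. A row lasts 1/10 s, in which the tool goes at most 50 mm and 8.59 degrees, less where a joint would pass 70% of its speed; a pose out of reach is approached as far as the arm can. A call with a gripper value outside its range is refused whole. The fingers move at their own pace and stop on an object; FORCE is the grip in N (left out, the last holds). Time passes only in rows, so rows that repeat a pose let the fingers close. It gives the time, the measured TCP pose, the force, the opening and the grip force at its end, in the units of the state.
- ctrl.state(): the state, without advancing time (a new reading comes with each control period).
- ctrl.get_image(name): name is "scene" or "top" or "wrist"; returns the picture (384x512x3 uint8, red, green, blue); there is no depth.
- ctrl.camera_model(name): a dict with "fovy" (degrees; the focal length in pixels is half the picture's height over the tangent of half this angle, whatever the lens; pixels are square), "cx", "cy" (the principal point, pixels), "R" (3x3) and "t" (3): a world point X has camera coordinates R X + t. Camera axes: x right, y down, z forward; pixel columns grow to the right and rows downward; lengths in m; the calibration is good to about 2 mm. A picture is of the moment at which its call begins: read the wrist's pose just before it. camera_model takes no time and is no camera call; for the wrist camera it gives the pose at the moment of the call.
- ctrl.sign_off(): hands the job in; it is judged then, once.
The state is a dict: "time_s": time; "qpos": joint angles; "qvel": joint speeds; "joint_torque": joint torques, N m; "position": TCP position; "tcp_rot": TCP orientation; "ft_force": force on the tool from outside, world axes, zero at the start; "torque": the same for the moment, N m; "grip_width": finger opening in m; "gripper_force": force on a finger pad.
Only numpy, scipy, OpenCV 4.12 (cv2) and the standard library are available. Lean on these libraries where they do the work, as an engineer would, in place of code of your own. Each camera call takes 0.05 s, during which the arm holds its last target. There are 200 camera calls.

## Working session

There is one attempt and no reset: what is moved stays moved. The work goes in short steps, Python scripts to look and compute and a shell command to move; the robot and the scene stay as the last step left them, time stands still between calls to the robot, and variables do not carry over. Pictures are saved under pics/ and viewed, at most 14 in all, crops included, and the job is handed in when it is done.

```bash
ls; mkdir -p pics; cat > h.py <<'E'
import numpy as np,cv2
from rig import ctrl
def snap(n,f):
    m=ctrl.camera_model(n); im=ctrl.get_image(n); cv2.imwrite('pics/'+f,im[:,:,::-1]); np.save('pics/'+f+'.npy',im); np.save('pics/'+f+'.m.npy',m,allow_pickle=True); return im,m
def load(f): return np.load('pics/'+f+'.npy'),np.load('pics/'+f+'.m.npy',allow_pickle=True).item()
def foc(m): return 192/np.tan(np.radians(m['fovy'])/2)
def ray(m,u,v):
    R=np.array(m['R']);t=np.array(m['t']);f=foc(m)
    return -R.T@t, R.T@np.array([(u-m['cx'])/f,(v-m['cy'])/f,1])
def onz(m,u,v,z):
    o,d=ray(m,u,v); return o+d*(z-o[2])/d[2]
def proj(m,X):
    c=np.array(m['R'])@np.array(X)+np.array(m['t']); f=foc(m); return np.array([m['cx']+f*c[0]/c[2],m['cy']+f*c[1]/c[2]])
E
python3 - <<'E'
from h import *
print(ctrl.state())
ims=[]
for n in ['top','scene']:
    im,m=snap(n,n+'0.png'); print(m)
    cv2.imwrite(f'pics/{n}0b.png',cv2.resize(im[:,:,::-1],(800,600),interpolation=cv2.INTER_CUBIC))
E
```

```text
pics
{'time_s': 0.0, 'qpos': array([ 1.20537272e+00,  4.91570192e-01,  1.55948653e+00, -8.03484044e-06,
        1.09168013e+00, -1.05614533e-01]), 'qvel': array([ 0.00067293,  0.00016563,  0.00055319, -0.00086336, -0.00062769,
       -0.00098733]), 'joint_torque': array([-5.18670695e-04, -6.12634349e+01, -2.58181858e+01,  6.91882940e-02,
        4.80949378e-02, -6.72636133e-05]), 'position': array([0.16045633, 0.6037859 , 0.21404237]), 'tcp_rot': array([ 1.29537626e-01,  9.91574342e-01, -5.57141324e-04, -1.30033458e-04]), 'ft_force': array([ 0.47162938,  0.23331866, -0.88749716]), 'torque': array([ 0.03709316, -0.00177253, -0.06598482]), 'gripper_force': 0.0, 'grip_width': 0.09495215379779882}
{'fovy': 52.446015837871734, 'cx': 256.5661571943267, 'cy': 195.75003596148017, 'R': array([[ 0.06081902, -0.99813436,  0.00537159],
       [-0.97410126, -0.06052706, -0.21786053],
       [ 0.21777921,  0.00801759, -0.97596513]]), 't': array([-0.03689926,  0.56574043,  1.27980676])}
{'fovy': 52.527198990344644, 'cx': 258.32705851479454, 'cy': 188.9307859557679, 'R': array([[-0.41232957,  0.91092276,  0.01428505],
       [ 0.75164575,  0.34900935, -0.55966163],
       [-0.51479413, -0.22002774, -0.82859809]]), 't': array([ 0.21234522, -0.36544546,  1.62259639])}
```

View pics/top0b.png

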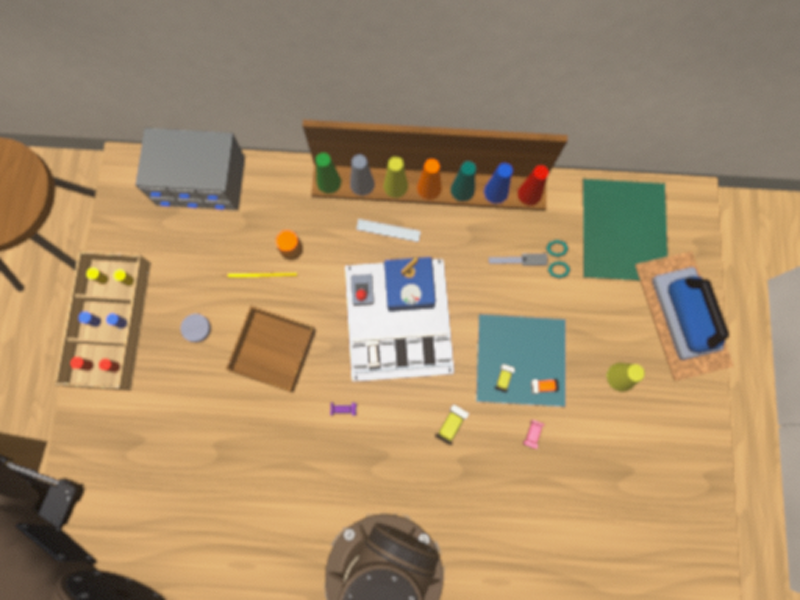

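View pics/scene0b.png

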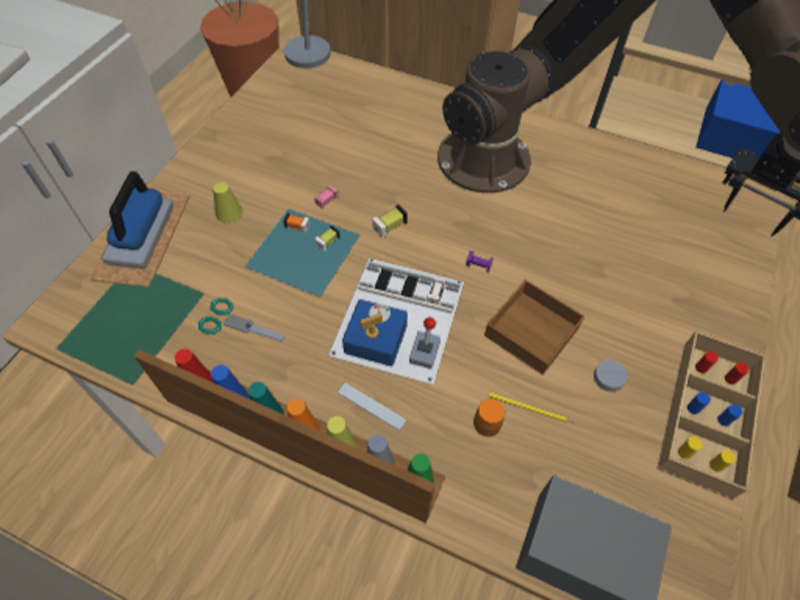

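The top view (800 px scale) shows:
- **Winder:** around (400,320), latch on its left.
- **Empty:** one white spool at (374,354).
- **Full spools on the mat:** orange (545,386) and lime (505,377).
- **Lime candidates:** spool on the mat (505,377), bigger spool off the mat (452,424), cone (625,376). The smaller one on the mat fits.
- **Other look-alikes:** pink (535,433) and purple (343,409).

I'll confirm the lime choice in a crop and measure.

```bash
python3 - <<'E'
from h import *
im,m=load('top0.png')
c=im[190:300,215:385]; cv2.imwrite('pics/c1.png',cv2.resize(c[:,:,::-1],None,fx=4.6,fy=4.6,interpolation=cv2.INTER_CUBIC))
hsv=cv2.cvtColor(im,cv2.COLOR_RGB2HSV)
def blobs(name,lo,hi,z,amin=15):
    k=cv2.inRange(hsv,np.array(lo),np.array(hi)); n,l,s,ce=cv2.connectedComponentsWithStats(k)
    for i in range(1,n):
        if s[i,4]>=amin:
            r=cv2.minAreaRect(np.argwhere(l==i)[:,::-1].astype(np.float32))
            print(name,ce[i].round(1),s[i,4],onz(m,*ce[i],z)[:2].round(3),[onz(m,*p,z)[:2].round(3).tolist() for p in cv2.boxPoints(r)] if s[i,4]>1000 else '')
blobs('lime',(24,120,80),(40,255,255),.028)
blobs('orange',(5,180,120),(18,255,255),.028)
blobs('mat',(85,80,50),(105,255,160),.002,1500)
blobs('white',(0,0,200),(180,40,255),.008,300)
blobs('blue',(106,120,60),(125,255,255),.068,300)
blobs('red',(0,180,120),(4,255,255),.06,15)
E
```

```text
lime [252.7 112.9] 296 [0.888 0.032] 
lime [206.5 117. ] 32 [0.861 0.201] 
lime [ 58.8 174.6] 67 [0.608 0.707] 
lime [ 76.3 175.7] 61 [0.608 0.644] 
lime [164.2 175.7] 100 [0.627 0.332] 
lime [399.5 240.1] 331 [ 0.449 -0.504] 
lime [322.2 242.7] 67 [ 0.423 -0.238] 
lime [288.  272.8] 165 [ 0.314 -0.124] 
orange [274.7 114.8] 338 [ 0.886 -0.05 ] 
orange [333.6 122.1] 37 [ 0.871 -0.269] 
orange [183.4 154.5] 170 [0.711 0.272] 
orange [350.  246.4] 60 [ 0.416 -0.333] 
mat [333.4 228.2] 2419 [ 0.48 -0.28] [[0.377, -0.185], [0.566, -0.188], [0.569, -0.382], [0.38, -0.374]]
white [253.  208.6] 2619 [0.532 0.008] [[0.667, 0.137], [0.7, -0.096], [0.432, -0.127], [0.402, 0.097]]
blue [261.7 179.3] 503 [ 0.625 -0.016] 
blue [443.1 201. ] 799 [ 0.587 -0.641] 
red [340.8 116. ] 184 [ 0.882 -0.288] 
red [230.5 188.1] 15 [0.589 0.09 ] 
red [ 49.2 231.8] 39 [0.4   0.688] 
red [ 67.2 233.1] 31 [0.399 0.627]
```

View pics/c1.png

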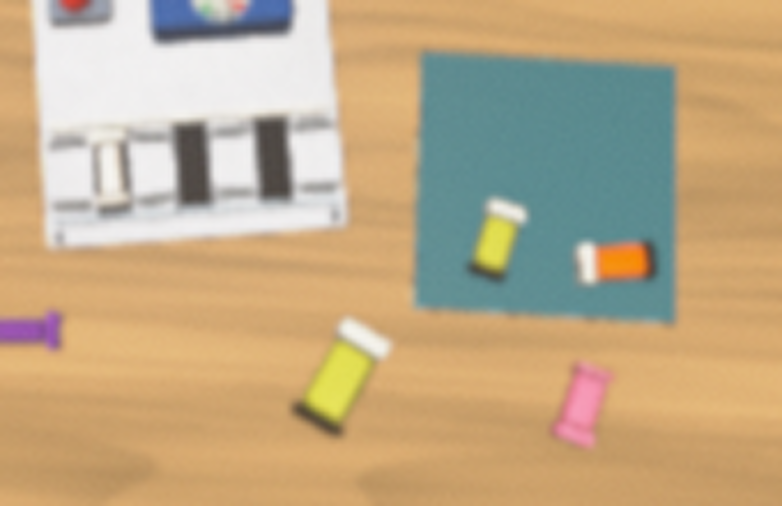

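Confirmed: the lime spool on the mat (crop 495,238) is clearly smaller than the one at (342,375). Only bay 2 holds an empty, and bays 0 and 1 are free. Next is a wrist look over the winder.

```bash
cat >> h.py <<'E'
from scipy.spatial.transform import Rotation as Ro
def go(p,yaw=None,z=None):
    """shift mm & turn, to TCP point p (world), tool y at angle yaw (mod pi)"""
    s=ctrl.state(); M=Ro.from_quat(s['tcp_rot']).as_matrix()
    d=M.T@(np.array(p)-s['position'])*1000
    cur=np.arctan2(M[1,1],M[0,1]); t=0
    if yaw is not None: t=-((yaw-cur+np.pi/2)%np.pi-np.pi/2)
    print('go',np.array(p).round(3),'rows',d.round(1),'turn',round(t,3),'cur yaw',round(cur,3),'q6',s['qpos'][5].round(2),'t',s['time_s'])
E
python3 - <<'E'
from h import *
go((0.50,0,0.35),np.pi/2)
go((0.45,-0.28,0.30),np.pi/2)
E
```

```text
go [0.5  0.   0.35] rows [-483.3 -496.5 -135.5] turn -0.26 cur yaw 1.311 q6 -0.11 t 0.1
go [ 0.45 -0.28  0.3 ] rows [-506.9 -779.9  -85.2] turn -0.26 cur yaw 1.311 q6 -0.11 t 0.1
```

```bash
python3 -m crank '[1,-120,-125,-135,-0.07, 1,-480,-496,-136,-0.26, 1,-480,-496,-136,-0.26, 1,-480,-496,-136,-0.26, 1,-480,-496,-136,-0.26, 1,-480,-496,-136,-0.26, 1,-480,-496,-136,-0.26, 1,-480,-496,-136,-0.26, 1,-480,-496,-136,-0.26, 1,-480,-496,-136,-0.26, 1,-480,-496,-136,-0.26, 1,-480,-496,-136,-0.26, 1,-480,-496,-136,-0.26, 1,-480,-496,-136,-0.26, 1,-480,-496,-136,-0.26, 1,-480,-496,-136,-0.26, 1,-480,-496,-136,-0.26, 1,-480,-496,-136,-0.26, 1,-480,-496,-136,-0.26, 1,-480,-496,-136,-0.26]' 30
python3 - <<'E'
from h import *
im,m=snap('wrist','w1.png'); s=ctrl.state()
print(s['position'],s['ft_force'])
o,d=ray(m,m['cx'],m['cy']);print(o,d,proj(m,(.5,0,0)),m['fovy'])
E
```

```text
time_s: 2.1
position: [0.4967, 0.0022, 0.3507]
tcp_rot: [-0.001, 1.0, 0.0, 0.0]
ft_force: [-0.4, -0.0, -0.3]
grip_width: 0.0953
gripper_force: 0.0
[0.49678832 0.00207906 0.35070227] [-0.48197414 -0.00284112 -0.61590308]
[0.42792572 0.00180191 0.52024099] [ 2.51687529e-01 -8.91296190e-04 -9.67808139e-01] [255.90296388 157.11198205] 69.90610223026407
```

View pics/w1.png

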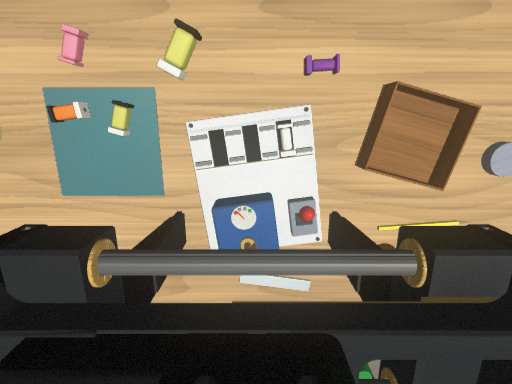

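The wrist view shows the whole job:
- **Plate corners:** (187,123) and (310,106).
- **Empty:** (286,138), bay 2.
- **Mat spools:** orange (68,112) and lime (121,118).
- **Other fixtures:** box (418,135), red knob (307,214).

Next I'll measure these precisely.

```bash
cat >> h.py <<'E'
def mask(im,lo,hi,amin=20,roi=None):
    hsv=cv2.cvtColor(im,cv2.COLOR_RGB2HSV); k=cv2.inRange(hsv,np.array(lo),np.array(hi))
    if roi: q=np.zeros_like(k); a,b,c,d=roi; q[b:d,a:c]=k[b:d,a:c]; k=q
    n,l,s,ce=cv2.connectedComponentsWithStats(k)
    return [(ce[i],s[i,4],np.argwhere(l==i)[:,::-1].astype(np.float32)) for i in range(1,n) if s[i,4]>=amin]
LIME=((24,110,80),(40,255,255)); ORG=((5,180,120),(18,255,255)); WH=((0,0,170),(180,45,255)); BLUE=((106,120,60),(125,255,255)); RED=((0,180,90),(5,255,255))
def pts(m,P,z): return np.array([onz(m,u,v,z)[:2] for u,v in P])
E
python3 - <<'E'
from h import *
im,m=load('w1.png')
# plate: white region, rotated rect of world pts
for ce,a,P in mask(im,*WH,800,(170,90,340,250)):
    W=pts(m,P,.008)
    r=cv2.minAreaRect((W*1000).astype(np.float32)); print('plate?',a,r)
for n,c,roi in (('lime',LIME,(50,80,165,200)),('orange',ORG,(40,80,165,200))):
    for ce,a,P in mask(im,*c,20,roi):
        W=pts(m,P,.028); print(n,ce,a,cv2.minAreaRect((W*1000).astype(np.float32)),proj(m,(0,0,0))[0])
for ce,a,P in mask(im,*WH,10,(40,80,165,200)): print('white end',ce,a,pts(m,[ce],.03))
for ce,a,P in mask(im,*BLUE,300,(170,170,340,250)): print('housing',a,cv2.minAreaRect((pts(m,P,.068)*1000).astype(np.float32)))
for ce,a,P in mask(im,*RED,20,(290,190,330,240)): print('knob',ce,a,pts(m,[ce],.08))
# mat
for ce,a,P in mask(im,(80,60,50),(105,255,180),2000,(30,70,180,210)): print('mat',cv2.minAreaRect((pts(m,P,.002)*1000).astype(np.float32)))
print('bin',pts(m,[(398,83),(479,106),(444,188),(358,163)],.05), pts(m,[(398,83),(479,106),(444,188),(358,163)],.05).mean(0))
print('plate corners',pts(m,[(187,123),(310,106),(321,241)],.008))
c=im[70:260,170:330]; cv2.imwrite('pics/c2.png',cv2.resize(c[:,:,::-1],None,fx=3.1,fy=3.1,interpolation=cv2.INTER_CUBIC))
E
```

```text
plate? 10066 ((551.6326904296875, 2.4571990966796875), (267.625244140625, 227.5531005859375), 7.807154655456543)
lime [120.5359116  116.91712707] 362 ((427.11053466796875, -234.64036560058594), (28.324817657470703, 37.873233795166016), 74.60800170898438) 255.93288520902433
orange [ 61.39655172 113.57758621] 116 ((418.1089172363281, -331.9552917480469), (21.83701515197754, 35.02490234375), 7.725689888000488) 255.93288520902433
white end [ 77.47619048 109.65714286] 105 [[ 0.41445753 -0.30607627]]
white end [115.88297872 131.20212766] 94 [[ 0.45061862 -0.2447802 ]]
housing 1892 ((617.6876831054688, -17.345932006835938), (88.3619155883789, 105.42616271972656), 7.517773151397705)
mat ((474.547607421875, -280.7828063964844), (195.84671020507812, 198.96971130371094), 0.034022651612758636)
bin [[0.37351731 0.22840553]
 [0.40880791 0.36562921]
 [0.5474609  0.33222372]
 [0.50310714 0.1763073 ]] [0.45822331 0.27564144]
plate corners [[ 0.43697064 -0.12493416]
 [ 0.40729899  0.09661591]
 [ 0.66914127  0.13189096]]
```

View pics/c2.png

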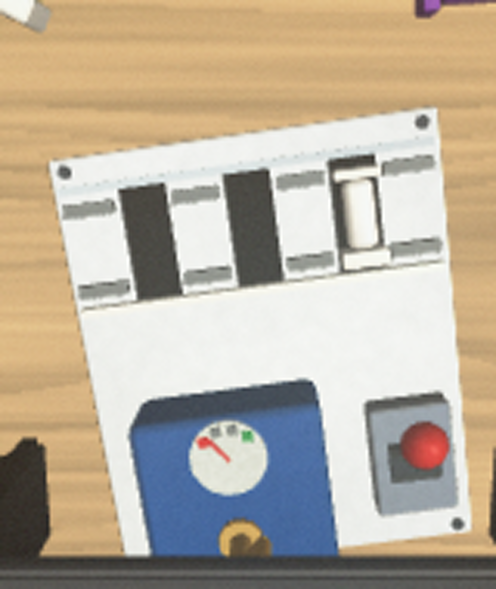

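```bash
python3 - <<'E'
from h import *
im,m=load('w1.png')
O=np.array([.5520,.0025]);y=np.radians(7.8);A=np.array([[np.cos(y),-np.sin(y)],[np.sin(y),np.cos(y)]])
for ce,a,P in mask(im,(0,0,0),(180,255,85),150,(185,100,320,175)):
    W=(pts(m,P,.009)-O)@A*1000; print('dark',ce,a,W.min(0),W.max(0),W.mean(0))
for n,b in enumerate((-62,0,62)): print(n,O+A@[-.075,b/1000])
print('empty',pts(m,[(286.8,138.7)],.030), (pts(m,[(286.8,138.7)],.030)-O)@A)
b=O+A@[-.075,.062]
go((*b,.12),y+np.pi/2); go((*b,.014),y+np.pi/2)
E
```

```text
dark [251.48478702 142.69574037] 493 [-112.1153216   -12.65321067] [-47.44413006  12.99720425] [-80.39208349   0.32416942]
dark [218.42355372 147.31198347] 484 [-112.21985678  -74.41770772] [-47.2069631  -48.76354272] [-80.27404043 -61.45497698]
0 [ 0.48610828 -0.06910503]
1 [ 0.47769391 -0.00767867]
2 [0.46927955 0.0537477 ]
empty [[0.46331372 0.05446617]] [[-0.08081312  0.06352148]]
go [0.469 0.054 0.12 ] rows [ 27.5  51.7 230.7] turn -0.135 cur yaw 1.572 q6 -1.7 t 2.15
go [0.469 0.054 0.014] rows [ 27.5  51.7 336.7] turn -0.135 cur yaw 1.572 q6 -1.7 t 2.15
```

```bash
python3 - <<'E'
from h import *
O=np.array([.5520,.0025]);y=np.radians(7.8);A=np.array([[np.cos(y),-np.sin(y)],[np.sin(y),np.cos(y)]])
L=lambda W:(np.array(W)-O)@A*1000
for f,rd,rw in (('top0.png',(220,205,290,245),(215,155,300,250)),('w1.png',(185,100,320,175),(170,90,340,250))):
    im,m=load(f)
    for ce,a,P in mask(im,(0,0,0),(180,255,85),60,rd):
        W=L(pts(m,P,.009)); print(f,'dark',W.min(0).round(1),W.max(0).round(1))
    for ce,a,P in mask(im,*WH,300,rw):
        W=L(pts(m,P,.008)); print('plate',a,np.percentile(W,[.3,99.7],axis=0).round(1), [ (W[abs(W[:,1]-k)<8][:,0].min().round(1),W[abs(W[:,1]-k)<8][:,0].max().round(1)) for k in (-95,-75,40,95)])
E
```

```text
top0.png dark [-105.6  -68.8] [-54.9 -53.8]
top0.png dark [-104.6   -6.5] [-54.    7.9]
plate 3250 [[-135.9 -112.7]
 [ 131.6  115. ]] [(np.float64(-136.1), np.float64(131.7)), (np.float64(-134.8), np.float64(16.3)), (np.float64(-136.3), np.float64(130.3)), (np.float64(-135.9), np.float64(130.5))]
w1.png dark [-112.1  -12.7] [-47.4  13. ]
w1.png dark [-112.2  -74.4] [-47.2 -48.8]
plate 10066 [[-133.7 -113.3]
 [ 132.   113.5]] [(np.float64(-134.0), np.float64(120.6)), (np.float64(-134.0), np.float64(16.6)), (np.float64(-133.9), np.float64(133.4)), (np.float64(-134.0), np.float64(133.4))]Traceback (most recent call last):
  File "<stdin>", line 9, in <module>
    return umr_minimum(a, axis, None, out, keepdims, initial, where)
ValueError: zero-size array to reduction operation minimum which has no identity
```

```bash
cat >> h.py <<'E'
O=np.array([.5485,.0025-.0005]);YW=np.radians(7.8);A=np.array([[np.cos(YW),-np.sin(YW)],[np.sin(YW),np.cos(YW)]])
def bay(i): return O+A@[-.075,(-.062,0,.062)[i]]
E
python3 - <<'E'
from h import *
for i in range(3): print(bay(i))
b=bay(2)
go((*b,.12),YW+np.pi/2); go((*b,.014),YW+np.pi/2)
E
```

```text
[ 0.48260828 -0.06960503]
[ 0.47419391 -0.00817867]
[0.46577955 0.0532477 ]
go [0.466 0.053 0.12 ] rows [ 31.   51.2 230.7] turn -0.135 cur yaw 1.572 q6 -1.7 t 2.15
go [0.466 0.053 0.014] rows [ 31.   51.2 336.7] turn -0.135 cur yaw 1.572 q6 -1.7 t 2.15
```

```bash
python3 -m crank '[0.55,31,51,40,-0.06, 0.55,31,51,80,-0.135, 0.55,31,51,120,-0.135, 0.55,31,51,160,-0.135, 0.55,31,51,200,-0.135, 0.55,31,51,240,-0.135, 0.55,31,51,270,-0.135, 0.55,31,51,300,-0.135, 0.55,31,51,320,-0.135, 0.55,31,51,336,-0.135, 0.55,31,51,336,-0.135, 0.55,31,51,336,-0.135]' 30 && python3 -m crank '[0,0,0,0,0, 0,0,0,0,0, 0,0,0,0,0, 0,0,0,0,0, 0,0,0,0,0, 0,0,0,-30,0, 0,0,0,-60,0, 0,0,0,-100,0, 0,0,0,-100,0]' 30; python3 - <<'E'
from h import *
go((.459,.272,.16)); go((.459,.272,.07))
E
```

```text
time_s: 3.35
position: [0.4661, 0.0526, 0.0149]
tcp_rot: [-0.068, 0.998, 0.0, -0.0]
ft_force: [0.7, -0.5, -0.4]
grip_width: 0.0527
gripper_force: 0.0
time_s: 4.25
position: [0.4677, 0.0524, 0.1184]
tcp_rot: [-0.068, 0.998, -0.0, 0.003]
ft_force: [0.2, -0.3, -1.3]
grip_width: 0.0175
gripper_force: 30.0
go [0.459 0.272 0.16 ] rows [-21.3 218.7 -41.7] turn 0 cur yaw 1.706 q6 -1.74 t 4.25
go [0.459 0.272 0.07 ] rows [-20.7 218.8  48.3] turn 0 cur yaw 1.706 q6 -1.74 t 4.25
```

```bash
python3 -m crank '[0,-3,20,-20,0, 0,-6,60,-20,0, 0,-10,100,-20,0, 0,-15,140,-20,0, 0,-18,180,-20,0, 0,-21,219,-20,0, 0,-21,219,0,0, 0,-21,219,30,0, 0,-21,219,60,0, 0,-21,219,80,0, 0,-21,219,80,0, 0.5,-21,219,80,0, 0.5,-21,219,80,0, 0.5,-21,219,80,0, 0.5,-21,219,40,0, 0.5,-21,219,0,0, 0.6,-21,180,-60,0, 0.6,-21,120,-110,0, 0.6,-21,40,-160,0, 0.6,-21,0,-190,0]' 30; python3 - <<'E'
from h import *
go((.43,-.28,.30),np.pi/2)
E
```

```text
time_s: 6.25
position: [0.4765, 0.1279, 0.2522]
tcp_rot: [-0.068, 0.998, 0.0, 0.001]
ft_force: [0.0, 0.1, 0.0]
grip_width: 0.0571
gripper_force: 0.0
go [ 0.43 -0.28  0.3 ] rows [ 101.2 -397.8  -48. ] turn 0.136 cur yaw 1.707 q6 -1.58 t 6.25
```

```bash
python3 -m crank '[0.6,0,-80,-30,0, 0.6,0,-160,-48,0, 0.6,50,-240,-48,0.05, 0.6,101,-398,-48,0.136, 0.6,101,-398,-48,0.136, 0.6,101,-398,-48,0.136, 0.6,101,-398,-48,0.136, 0.6,101,-398,-48,0.136, 0.6,101,-398,-48,0.136, 0.6,101,-398,-48,0.136, 0.6,101,-398,-48,0.136, 0.6,101,-398,-48,0.136]'; python3 - <<'E'
from h import *
im,m=snap('wrist','w2.png'); print(ctrl.state()['position'])
ce=np.array(proj(m,(.42,-.28,.03))).astype(int);print(ce)
t,_=snap('top','t2.png')
a=cv2.resize(im[60:250,150:400,::-1],(500,380),interpolation=cv2.INTER_CUBIC); b=cv2.resize(t[185:260,130:270,::-1],(300,160),interpolation=cv2.INTER_CUBIC)
q=np.zeros((540,500,3),np.uint8); q[:380]=a; q[380:,:300]=b; cv2.imwrite('pics/w2c.png',q)
E
```

```text
time_s: 7.45
position: [0.4304, -0.2776, 0.2982]
tcp_rot: [-0.0, 1.0, -0.0, 0.0]
ft_force: [0.5, -0.4, 0.3]
grip_width: 0.0571
gripper_force: 0.0
[ 0.43053237 -0.2775634   0.29817677]
[255 155]
```

View pics/w2c.png

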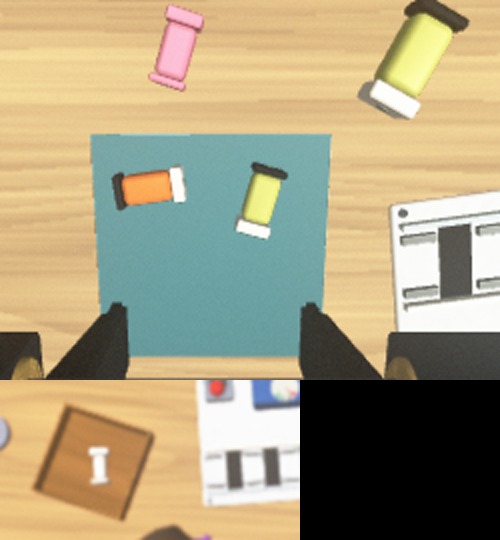

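Wrist crop: orange spool at (150,187) with its white end on the right, lime at (262,200) with its white end at the bottom (+x world). The top inset shows the empty lying in the box and all the bays clear.

```bash
cat >> h.py <<'E'
def spools(im,m,roi,dz=0.002):
    out={}
    wh=mask(im,*WH,40,roi)
    for n,c in (('lime',LIME),('orange',ORG)):
        B=mask(im,*c,40,roi)
        if not B: continue
        ce,a,P=max(B,key=lambda b:b[1]); t=pts(m,[ce],.024+dz)[0]
        r=cv2.minAreaRect((pts(m,P,.026+dz)*1000).astype(np.float32))
        ws=[pts(m,[w[0]],.026+dz)[0] for w in wh]; ws=[w for w in ws if .015<np.linalg.norm(w-t)<.035]
        if not ws: print(n,'no white',t,r); continue
        w=min(ws,key=lambda w:abs(np.linalg.norm(w-t)-.025)); d=w-t; u=d/np.linalg.norm(d)
        print(n,'thread',t.round(4),'rect',r,'white',w.round(4),'dist',np.linalg.norm(d).round(4),'axis',np.arctan2(*u[::-1]).round(3),'centre',(t+.002*u).round(4))
        out[n]=(t+.002*u,np.arctan2(*u[::-1]))
    return out
E
python3 - <<'E'
from h import *
im,m=load('w2.png')
S=spools(im,m,(190,120,320,240))
for n,(c,a) in S.items(): go((*c,.009),a+np.pi/2)
E
```

```text
lime thread [ 0.4264 -0.2421] rect ((425.8876647949219, -240.1060028076172), (22.240331649780273, 37.81150817871094), 76.09358978271484) white [ 0.4507 -0.2464] dist 0.0247 axis -0.172 centre [ 0.4283 -0.2425]
go [ 0.428 -0.242  0.009] rows [  2.3  35.1 289.1] turn 0.173 cur yaw 1.572 q6 -2.27 t 7.55
```

```bash
python3 -m crank '[0.52,2,35,40,0.1, 0.52,2,35,80,0.19, 0.52,2,35,120,0.19, 0.52,2,35,160,0.19, 0.52,2,35,200,0.19, 0.52,2,35,240,0.19, 0.52,2,35,265,0.19, 0.52,2,35,280,0.19, 0.52,2,35,289,0.19, 0.52,2,35,289,0.19, 0,2,35,289,0.19, 0,2,35,289,0.19, 0,2,35,289,0.19, 0,2,35,289,0.19, 0,2,35,289,0.19, 0,2,35,260,0.19, 0,2,35,220,0.19, 0,2,35,180,0.19, 0,2,35,180,0.19, 0,2,35,180,0.19]' 40; python3 - <<'E'
from h import *
s=ctrl.state()
im,m=snap('wrist','w3.png')
print(s['position'],s['grip_width'],s['gripper_force'])
for r in [ORG,((0,100,80),(22,255,255))]:
  for ce,a,P in mask(im,*r,60,(60,0,450,300)): print(ce,a,pts(m,[ce],.026))
go((*bay(1),.09),1.38+.136+.2); go((*bay(1),.016),1.38+.136+.2)
E
```

```text
time_s: 9.55
position: [0.4284, -0.2439, 0.1183]
tcp_rot: [0.095, 0.995, -0.0, 0.001]
ft_force: [0.4, 0.7, -0.7]
grip_width: 0.0239
gripper_force: 39.7
[ 0.42842697 -0.24386659  0.11834753] 0.02391997412061495 39.6618515253067
[158.59677419 198.7016129 ] 124 [[ 0.41881964 -0.34167476]]
[235.9825719   96.51889723] 59559 [[ 0.33909986 -0.24592363]]
[167.33664459 194.47571744] 906 [[ 0.41625491 -0.33195092]]
[213.97802198 262.87545788] 273 [[ 0.49838355 -0.30383254]]
[299.47252747 263.19413919] 273 [[ 0.51591976 -0.21496941]]
[ 96.17867959 287.44579043] 1651 [[ 0.50303422 -0.43651435]]
[363.2        293.61188119] 505 [[ 0.56568098 -0.15221611]]
go [ 0.474 -0.008  0.09 ] rows [ -0.7 239.9  27.4] turn -0.336 cur yaw 1.38 q6 -2.03 t 9.6
go [ 0.474 -0.008  0.016] rows [ -0.7 239.8 101.4] turn -0.336 cur yaw 1.38 q6 -2.03 t 9.6
```

View pics/w3.png

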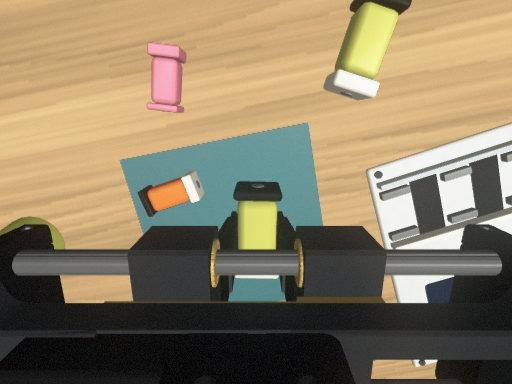

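The held lime spool shows at (258,215), black end towards the base, well gripped (23.9 mm). Orange is at (172,193) with its white end to the upper right. I'll check the held offset and target bay 2.

```bash
python3 - <<'E'
from h import *
im,m=load('w3.png')
p=np.array([.4284,-.2439,.1183]); u=np.array([np.cos(1.38-np.pi/2),np.sin(1.38-np.pi/2),0])
for d in (-.022,-.028): print(d,proj(m,p-[0,0,-.022]+d*u),proj(m,p+d*u+[0,0,-.006]))
d=mask(im,(0,0,0),(180,255,70),100,(225,175,290,215)); print([(x[0],x[2].min(0),x[2].max(0)) for x in d])
go((*bay(2),.12),YW+np.pi/2); go((*bay(2),.016),YW+np.pi/2)
E
```

```text
-0.022 [256.82232222 203.74066875] [256.86134525 190.86607762]
-0.028 [256.81490748 193.46425964] [256.85537494 182.02657202]
[(array([257.43494424, 191.26889715]), array([234., 182.], dtype=float32), array([281., 200.], dtype=float32))]
go [0.466 0.053 0.12 ] rows [ 19.2 298.6  -2.5] turn -0.327 cur yaw 1.38 q6 -2.03 t 9.6
go [0.466 0.053 0.016] rows [ 19.2 298.5 101.5] turn -0.327 cur yaw 1.38 q6 -2.03 t 9.6
```

```bash
python3 -m crank '[0,0,20,-10,-0.05, 0,5,60,-10,-0.15, 0,10,105,-10,-0.25, 0,14,150,-10,-0.327, 0,17,195,-10,-0.327, 0,19,240,-10,-0.327, 0,19,280,-5,-0.327, 0,19,298.5,0,-0.327, 0,19,298.5,0,-0.327, 0,19,298.5,0,-0.327, 0,19,298.5,0,-0.327]' 40;  python3 - <<'E'
from h import *
s=ctrl.state(); print(s['grip_width'],s['gripper_force'])
go((*bay(2),.016),YW+np.pi/2)
im,m=snap('wrist','w4.png')
p=s['position']
u=np.array([np.cos(YW),np.sin(YW),0])
for d in (-.028,): print(proj(m,p+d*u+[0,0,-.006]))
d=mask(im,(0,0,0),(180,255,70),100,(225,165,290,215)); print([(x[0],x[2].min(0),x[2].max(0)) for x in d])
for i in (0,1): 
  for ce,a,P in mask(im,(0,0,0),(180,255,85),150,(90,80,225,230)):
    W=(pts(m,P,.009)-O)@A*1000; print(ce,a,W.min(0).round(1),W.max(0).round(1))
  break
E
```

```text
time_s: 10.7
position: [0.4659, 0.052, 0.1173]
tcp_rot: [-0.068, 0.998, 0.0, -0.001]
ft_force: [-0.3, -0.2, 0.4]
grip_width: 0.0234
gripper_force: 39.7
0.023435849531802833 39.66185688972473
go [0.466 0.053 0.016] rows [-1.000e-01  1.200e+00  1.013e+02] turn -0.001 cur yaw 1.706 q6 -1.74 t 10.7
[257.70500711 182.21569999]
[(array([257.94910941, 184.81000848]), array([234., 165.], dtype=float32), array([281., 200.], dtype=float32))]
[140.22727273 184.75252525] 1584 [-107.8  -74.9] [-43.5 -47.2]
[199.59007002 184.70019096] 1571 [-107.8  -12.9] [-43.4  14. ]
[183.61710037 227.52416357] 269 [-30.9 -57.1] [-27.3  16.9]
```

View pics/w4.png

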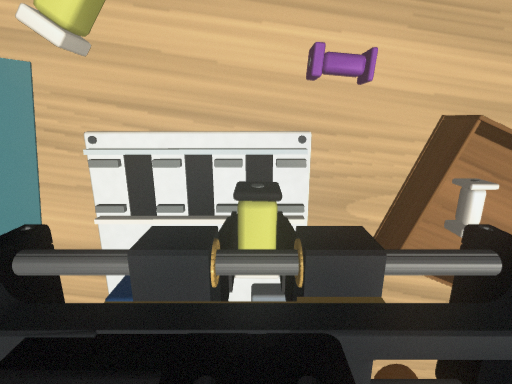

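The lime spool is aligned with bay 2: the dark floors measure bay centres within about 1 mm of prediction. Lowering it.

```bash
python3 -m crank '[0,0,1.5,30,0, 0,0,1.5,60,0, 0,0,1.5,80,0, 0,0,1.5,92,0, 0,0,1.5,98,0, 0,0,1.5,101,0, 0,0,1.5,101,0]' 40 && python3 -m crank '[0.15,0,0,0,0, 0.32,0,0,0,0, 0.45,0,0,0,0, 0.5,0,0,0,0, 0.5,0,0,-25,0, 0.5,0,0,-60,0, 0.5,0,0,-110,0, 0.5,0,0,-150,0, 0.5,0,0,-200,0, 0.5,0,0,-230,0, 0.5,0,0,-230,0, 0.5,0,0,-230,0]'; python3 - <<'E'
from h import *
im,m=snap('wrist','w5.png')
S=spools(im,m,(150,60,400,230),.008)
for c,a in S.values(): print((np.array(c)-O)@A*1000, a-YW)
go((.43,-.32,.28),1.71-1.66) if 0 else go((.43,-.32,.27))
E
```

```text
time_s: 11.45
position: [0.4662, 0.054, 0.017]
tcp_rot: [-0.068, 0.998, 0.0, 0.0]
ft_force: [0.4, 0.0, -0.5]
grip_width: 0.0236
gripper_force: 39.7
time_s: 12.65
position: [0.4659, 0.0545, 0.247]
tcp_rot: [-0.068, 0.998, 0.0, 0.001]
ft_force: [0.3, -0.9, 0.2]
grip_width: 0.0476
gripper_force: 0.0
lime no white [0.46252119 0.05380298] ((463.6963806152344, 53.6641731262207), (35.62260818481445, 19.89424705505371), 7.776473522186279)
go [ 0.43 -0.32  0.27] rows [  86.1 -366.1  -23.8] turn 0 cur yaw 1.707 q6 -1.73 t 12.7
```

```bash
python3 -m crank '[0.6,0,-40,-20,0.1, 0.6,15,-80,-24,0.25, 0.6,30,-120,-24,0.4, 0.6,45,-160,-24,0.55, 0.6,55,-200,-24,0.7, 0.6,65,-240,-24,0.85, 0.6,75,-280,-24,1.0, 0.6,80,-320,-24,1.15, 0.6,86,-366,-24,1.3, 0.6,86,-366,-24,1.45, 0.6,86,-366,-24,1.6, 0.6,86,-366,-24,1.66, 0.6,86,-366,-24,1.66, 0.6,86,-366,-24,1.66, 0.6,86,-366,-24,1.66, 0.6,86,-366,-24,1.66]'; python3 - <<'E'
from h import *
im,m=snap('wrist','w6.png'); t,tm=snap('top','t6.png')
print(ctrl.state()['position'],proj(m,(.42,-.33,.02)))
S=spools(im,m,(130,0,400,220)); 
O2=((0,140,100),(20,255,255))
for ce,a,P in mask(im,*O2,60,(130,0,400,220)): print(ce,a,pts(m,[ce],.026),cv2.minAreaRect((pts(m,P,.026)*1000).astype(np.float32)))
for ce,a,P in mask(im,*WH,60,(130,0,400,220)): print('w',ce,a,pts(m,[ce],.026))
a=im[0:260,90:430,::-1]; b=cv2.resize(t[175:260,160:400,::-1],(480,170)); q=np.zeros((430,480,3),np.uint8); q[:260,:340]=a; q[260:]=b; cv2.imwrite('pics/w6c.png',q)
E
```

```text
time_s: 14.3
position: [0.4306, -0.3198, 0.2706]
tcp_rot: [0.69, 0.724, 0.0, -0.0]
ft_force: [0.2, 0.5, -0.5]
grip_width: 0.0572
gripper_force: 0.0
[ 0.43059991 -0.31980869  0.27076534] [248.39024882 170.82634841]
lime no white [ 0.3119225  -0.12730137] ((315.5904846191406, -125.69387817382812), (35.69674301147461, 55.1304931640625), 62.71416473388672)
[246.92098093 172.85013624] 367 [[ 0.41799995 -0.33211261]] ((418.0459899902344, -332.435302734375), (22.976478576660156, 38.63069534301758), 7.7025556564331055)
w [326.21705426  12.03565891] 3225 [[ 0.51527948 -0.10901975]]
w [200.02994012  30.43712575] 334 [[ 0.3470465 -0.1390626]]
w [245.09722222 156.375     ] 144 [[ 0.41427561 -0.30693931]]
```

View pics/w6c.png

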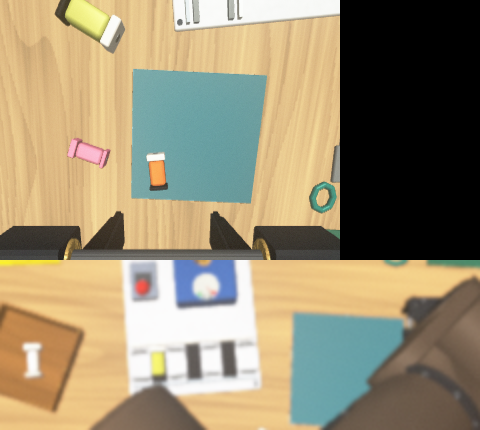

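Orange: thread at (247,173), white end at (245,156), giving axis 1.71 rad and centre (0.4177,-0.3301). The top inset shows the lime spool seated in bay 2.

```bash
python3 - <<'E'
from h import *
go((.4177,-.3301,.009),.14)
E
```

```text
go [ 0.418 -0.33   0.009] rows [ -9.7 -13.4 261.8] turn -0.092 cur yaw 0.048 q6 -0.81 t 14.4
```

```bash
python3 -m crank '[0.52,-10,-13.5,40,-0.09, 0.52,-10,-13.5,80,-0.09, 0.52,-10,-13.5,120,-0.09, 0.52,-10,-13.5,160,-0.09, 0.52,-10,-13.5,200,-0.09, 0.52,-10,-13.5,230,-0.09, 0.52,-10,-13.5,250,-0.09, 0.52,-10,-13.5,262,-0.09, 0.52,-10,-13.5,262,-0.09, 0,-10,-13.5,262,-0.09, 0,-10,-13.5,262,-0.09, 0,-10,-13.5,262,-0.09, 0,-10,-13.5,262,-0.09, 0,-10,-13.5,262,-0.09, 0,-10,-13.5,240,-0.09, 0,-10,-13.5,200,-0.09, 0,-10,-13.5,150,-0.09, 0,-10,-13.5,150,-0.09, 0,-10,-13.5,150,-0.09]' 40; python3 - <<'E'
from h import *
s=ctrl.state(); im,m=snap('wrist','w7.png')
p=s['position']; u=np.array([np.cos(1.71),np.sin(1.71),0])
print(proj(m,p+.028*u+[0,0,-.006]),proj(m,p+.028*u+[0,0,.022]),proj(m,p+.018*u+[0,0,.022]))
for ce,a,P in mask(im,*WH,100,(225,160,290,225)): print('w',ce,a,P.min(0),P.max(0))
go((*bay(0),.12)); print(s['grip_width'],s['gripper_force'], -(YW-1.71))
E
```

```text
time_s: 16.3
position: [0.4178, -0.3307, 0.1218]
tcp_rot: [0.657, 0.754, -0.0, 0.001]
ft_force: [0.7, -0.6, -0.3]
grip_width: 0.0238
gripper_force: 40.0
[254.13510922 183.546484  ] [253.80394302 195.27135668] [253.90235535 212.22889533]
w [256.65676856 196.37554585] 1145 [233. 183.] [280. 209.]
go [ 0.483 -0.07   0.12 ] rows [249.3 100.2   0.7] turn 0 cur yaw 0.137 q6 -0.93 t 16.35
0.023801285761596676 39.99979913234711 1.5738643183444423
```

```bash
python3 -m crank '[0,30,10,-10,0.1, 0,70,25,-10,0.25, 0,110,40,-10,0.4, 0,150,55,-10,0.55, 0,190,75,-10,0.7, 0,230,90,-10,0.85, 0,250,100,-5,1.0, 0,250,100,0,1.14, 0,250,100,0,1.28, 0,250,100,0,1.42, 0,250,100,0,1.572, 0,250,100,0,1.572, 0,250,100,0,1.572, 0,250,100,0,1.572]' 40; python3 - <<'E'
from h import *
s=ctrl.state(); im,m=snap('wrist','w8.png'); 
b=O+A@[-.0755,-.0615]
go((*b,.016),YW+np.pi/2); print(s['grip_width'],s['gripper_force'])
p=s['position']; u=A@[1,0]; u=np.array([*u,0])
print(proj(m,p+.028*u+[0,0,-.006]))
for ce,a,P in mask(im,*WH,100,(225,160,290,225)): print('w',ce,a,P.min(0),P.max(0))
cv2.imwrite('pics/w8.png',im[:,:,::-1])
E
```

```text
time_s: 17.75
position: [0.4823, -0.0692, 0.1203]
tcp_rot: [0.998, 0.069, -0.0, -0.0]
ft_force: [-0.3, -0.5, 0.3]
grip_width: 0.0236
gripper_force: 40.0
go [ 0.482 -0.069  0.016] rows [ -0.2   0.  104.5] turn 0.002 cur yaw -1.432 q6 1.15 t 17.8
0.023644320939879716 40.00003159046173
[255.63318061 186.96895437]
w [257.16739846 189.32711306] 1822 [225. 160.] [289. 208.]
```

View pics/w8.png

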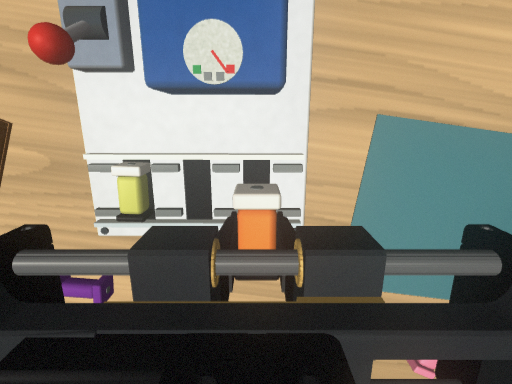

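Orange is over bay 0 with its white end to the housing, and lime is seated in bay 2. Lowering.

```bash
python3 -m crank '[0,0,0,30,0.002, 0,0,0,60,0.002, 0,0,0,80,0.002, 0,0,0,94,0.002, 0,0,0,101,0.002, 0,0,0,104,0.002, 0,0,0,104,0.002]' 40 && python3 -m crank '[0.15,0,0,0,0, 0.32,0,0,0,0, 0.45,0,0,0,0, 0.5,0,0,0,0, 0.5,0,0,-25,0, 0.5,0,0,-60,0, 0.5,0,0,-110,0, 0.5,0,0,-150,0, 0.5,0,0,-200,0, 0.5,0,0,-240,0, 0.5,0,0,-280,0, 0.5,0,0,-280,0, 0.5,0,0,-280,0]'; python3 - <<'E'
from h import *
im,m=snap('wrist','w9.png')
O2=((0,140,100),(22,255,255))
for n,c in (('lime',LIME),('or',O2)):
  for ce,a,P in mask(im,*c,100,(100,60,400,235)):
    W=(pts(m,P,.034)-O)@A*1000
    if -110<W[:,0].mean()<-40: print(n,ce,a,W.mean(0).round(1),cv2.minAreaRect(W.astype(np.float32)))
for ce,a,P in mask(im,*BLUE,500): 
    W=(pts(m,P,.068)-O)@A*1000; print('blue',a,np.percentile(W,[.5,99.5],axis=0))
cv2.imwrite('pics/w9.png',im[:,:,::-1])
go((.52,0,.3))
E
```

```text
time_s: 18.5
position: [0.4826, -0.0692, 0.017]
tcp_rot: [0.998, 0.067, 0.0, -0.0]
ft_force: [-0.4, 0.3, -1.1]
grip_width: 0.0239
gripper_force: 40.0
time_s: 19.8
position: [0.4823, -0.0692, 0.2972]
tcp_rot: [0.998, 0.067, 0.001, 0.0]
ft_force: [0.3, 0.1, -0.4]
grip_width: 0.0476
gripper_force: 0.0
lime [179.46859903 167.68115942] 207 [-79.   60.3] ((-76.44389343261719, 60.92567443847656), (19.22376251220703, 36.39155197143555), 86.10647583007812)
or [256.53846154 163.74769231] 325 [-73.1 -62.6] ((-72.82146453857422, -62.52875518798828), (20.851591110229492, 36.84073257446289), 89.79934692382812)
blue 4865 [[ 22.72730288 -81.06849839]
 [125.84160763  22.09986288]]
go [0.52 0.   0.3 ] rows [ 46.9 -63.4  -3.8] turn 0 cur yaw -1.437 q6 1.16 t 19.85
```

View pics/w9.png

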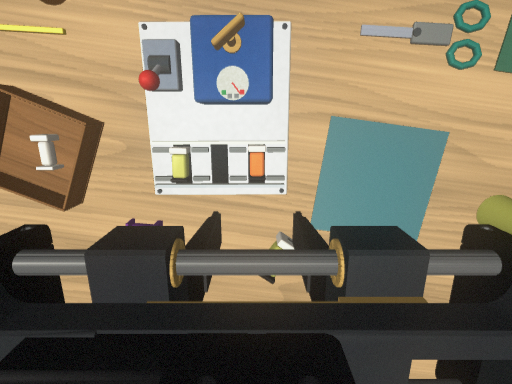

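Both full spools are in: lime (180,165), orange (257,163). The key grip lies diagonally at (230,30), the knob is at (149,79) and the needle is near red. I'll check seating enlarged and measure the key.

```bash
python3 - <<'E'
from h import *
im,m=load('w9.png'); s,sm=snap('scene','s9.png')
a=cv2.resize(im[130:200,140:300,::-1],None,fx=4.5,fy=4.5,interpolation=cv2.INTER_CUBIC)
c=proj(sm,(*bay(1),.02)).astype(int); b=cv2.resize(s[c[1]-25:c[1]+25,c[0]-55:c[0]+55,::-1],(594,270),interpolation=cv2.INTER_CUBIC)
q=np.zeros((590,720,3),np.uint8); q[:a.shape[0],:a.shape[1]]=a; q[315:585,:594]=b; cv2.imwrite('pics/seat.png',q)
# brass key
for ce,a,P in mask(im,(8,90,60),(28,255,255),80,(195,5,270,60)):
    print(ce,a,[ (pts(m,[p],z)[0].round(4)) for z in (.114,.128) for p in [ce]])
    for z in (.128,): print(cv2.minAreaRect((pts(m,P,z)*1000).astype(np.float32)))
K=O+A@[.075,-.03]; print('key axis',K,proj(m,(*K,.128)),proj(m,(*K,.07)))
E
```

```text
[230.72799423  22.36147186] 1386 [array([ 0.6555, -0.0171]), array([ 0.6514, -0.0188])]
((645.1763305664062, -21.224750518798828), (46.69694137573242, 80.92262268066406), 7.655074596405029)
key axis [ 0.62687756 -0.01754377] [227.2431237   46.45144439] [231.6845175   57.57423586]
```

View pics/seat.png

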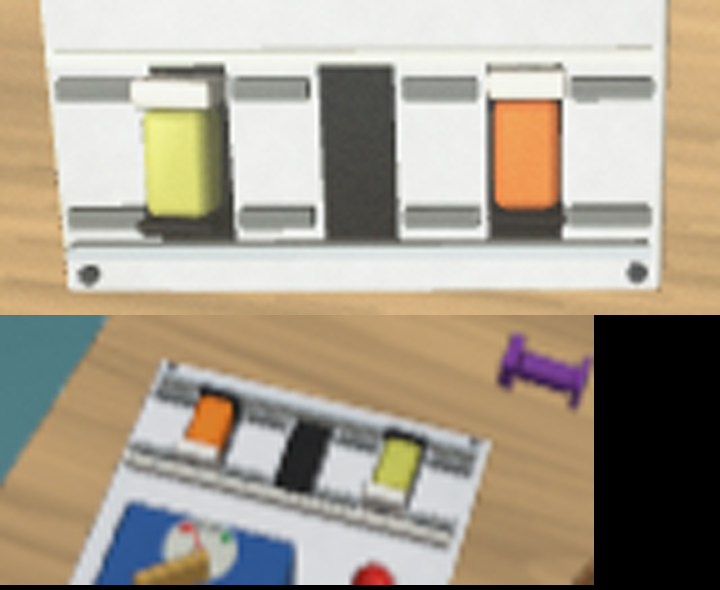

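Both lie flat between the blocks, white ends to the housing; orange sits about 2–3 mm towards the housing, which is within the bay slack. Next I'll look at the key from closer overhead.

```bash
python3 -m crank '[0.8,-40,0,-10,0, 0.8,-80,0,-20,0, 0.8,-110,30,-30,0, 0.8,-110,50,-30,0, 0.8,-110,50,-30,0, 0.8,-110,50,-30,0]'; python3 - <<'E'
from h import *
print(ctrl.state()['position'],ctrl.state()['qpos'])
im,m=snap('wrist','w10.png'); go((.6,-.02,.33))
K=O+A@[.075,-.03]; print('key axis',K,proj(m,(*K,.128)),proj(m,(*K,.07)))
E
```

```text
time_s: 20.5
position: [0.3799, -0.1333, 0.3258]
tcp_rot: [0.998, 0.066, -0.001, -0.001]
ft_force: [-0.2, 0.3, -0.2]
grip_width: 0.0759
gripper_force: 0.0
[ 0.37992088 -0.13326662  0.32578194] [-5.01995189e-01  4.83727046e-02  1.88254432e+00  3.29346636e-04
  1.21306566e+00  9.36094875e-01]
go [ 0.6  -0.02  0.33] rows [233.  -82.7  -4.4] turn 0 cur yaw -1.437 q6 0.94 t 20.55
key axis [ 0.62687756 -0.01754377] [182.65499139 -55.42711783] [194.06595239 -28.72879211]
```

View pics/w10.png

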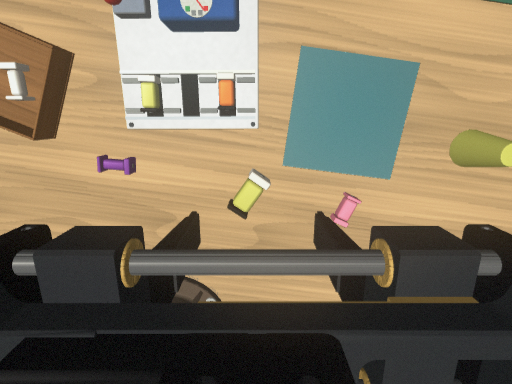

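This view (tool moved the wrong way along x) still shows both spools seated and the look-alikes untouched. Moving over the key.

```bash
python3 -m crank '[0.8,40,-20,-10,0, 0.8,80,-40,-20,0, 0.8,130,-60,-24,0, 0.8,180,-83,-24,0, 0.8,233,-83,-24,0, 0.8,233,-83,-24,0, 0.8,233,-83,-24,0, 0.8,233,-83,-24,0, 0.8,233,-83,-24,0, 0.8,233,-83,-24,0]'; cat > key.py <<'E'
from h import *
import sys
def keymeas(f):
    im,m=snap('wrist',f)
    hsv=cv2.cvtColor(im,cv2.COLOR_RGB2HSV)
    B=max(mask(im,*BLUE,300),key=lambda b:b[1])
    W=(pts(m,B[2],.068)-O)@A*1000; print('blue',B[1],np.percentile(W,[.5,99.5],axis=0).round(1).tolist())
    h=cv2.convexHull(B[2].astype(np.int32)); k=np.zeros(im.shape[:2],np.uint8); cv2.fillConvexPoly(k,h,255)
    br=cv2.inRange(hsv,np.array((8,90,60)),np.array((28,255,255)))&k
    n,l,s,ce=cv2.connectedComponentsWithStats(br)
    for i in range(1,n):
        if s[i,4]>30:
            P=np.argwhere(l==i)[:,::-1].astype(np.float32); r=cv2.minAreaRect((pts(m,P,.128)*1000).astype(np.float32))
            print('brass',s[i].tolist(),ce[i].round(1),r,'V',np.median(hsv[l==i],axis=0))
    cam=-np.array(m['R']).T@np.array(m['t']); print('cam',cam.round(3))
    dial=cv2.inRange(hsv,np.array((0,0,170)),np.array((180,60,255)))&k
    n,l,s,ce=cv2.connectedComponentsWithStats(dial); i=1+np.argmax(s[1:,4])
    print('dial',s[i].tolist(),ce[i],((pts(m,[ce[i]],.069)-O)@A*1000).round(1))
    return im,m
E
python3 - <<'E'
from key import *
s=ctrl.state(); print(s['position'],s['qpos'])
keymeas('w11.png'); go((.6,-.02,.33))
E
```

```text
time_s: 21.55
position: [0.5991, -0.0204, 0.3516]
tcp_rot: [0.998, 0.066, 0.0, 0.0]
ft_force: [-0.0, -0.6, -0.1]
grip_width: 0.0762
gripper_force: 0.0
[ 0.5991082  -0.02044342  0.35155477] [-1.44302837e-01  3.50528768e-01  1.42154317e+00  8.39218424e-05
  1.36867140e+00  1.29338028e+00]
blue 3081 [[23.3, -80.3], [125.8, 22.3]]
brass [244, 125, 26, 23, 273] [256.  135.4] ((645.9827270507812, -13.584392547607422), (20.640628814697266, 42.38199234008789), 66.4778060913086) V [ 19. 128. 216.]
cam [ 0.67  -0.011  0.521]
dial [244, 152, 26, 26, 493] [256.4158215  164.13995943] [[ 45.4 -29.9]]
go [ 0.6  -0.02  0.33] rows [ 0.8 -0.4 21.6] turn 0 cur yaw -1.438 q6 1.29 t 21.6
```

```bash
python3 - <<'E'
from h import *
im,m=load('w11.png'); hsv=cv2.cvtColor(im,cv2.COLOR_RGB2HSV)
for v in range(122,151):
    print(v,''.join('.' if not(8<=hsv[v,u,0]<=28 and hsv[v,u,1]>90) else str(min(9,int(hsv[v,u,2])//26)) for u in range(238,276)))
E
```

```text
122 ......................................
123 ......................................
124 ......................................
125 ............................5.........
126 ...........................7885.......
127 .................687.....678887.......
128 ...............88888887.68888875......
129 ..............88888888768888876.......
130 .............88888888768888876........
131 ............88888767778888876.........
132 ............8888776578888876..........
133 ...........8888787678888876...........
134 ...........888876688888766............
135 ...........888866888887666............
136 ...........888768888876678............
137 ...........887788888766888............
138 ............67888887668887............
139 ...........67888886668888.............
140 ..........68888876568888..............
141 .........68888876668887...............
142 ........68888876.6777.................
143 .......68888876.......................
144 .......8888876........................
145 ......8888865.........................
146 ......88886...........................
147 ......7776............................
148 ......................................
149 ......................................
150 ......................................
```

```bash
python3 - <<'E'
from h import *
im,m=load('w11.png'); hsv=cv2.cvtColor(im,cv2.COLOR_RGB2HSV)
a,b=pts(m,[(245.0,146.5),(268,126.5)],.128); c=(a+b)/2; d=b-a
print('bar',c,np.linalg.norm(d),np.arctan2(d[1],d[0]), (c-O)@A)
for z in (.07,.076,.082): print('disc',z,pts(m,[(255,134.8)],z)[0],(pts(m,[(255,134.8)],z)[0]-O)@A)
# dial colours
for n,c in (('red',((0,110,90),(8,255,255))),('red2',((172,110,90),(180,255,255))),('green',((45,80,60),(85,255,255)))):
  for ce,a,P in mask(im,*c,3,(235,145,280,185)): print(n,ce,a)
go((*O+A@[.0955,-.030],.1))
E
```

```text
bar [ 0.64579916 -0.01496204] 0.04263022989048176 -0.7309174960522864 [ 0.09409692 -0.03001012]
disc 0.07 [ 0.64471965 -0.01287752] [ 0.0933103  -0.02779837]
disc 0.076 [ 0.64505834 -0.01285788] [ 0.09364852 -0.02782488]
disc 0.082 [ 0.64539703 -0.01283824] [ 0.09398674 -0.02785139]
red [262.4375 171.4375] 16
green [249. 172.] 9
go [ 0.647 -0.015  0.1  ] rows [ 48.1   0.7 251.6] turn 0 cur yaw -1.438 q6 1.29 t 21.6
```

Key bar: centre (0.6458,-0.0148), angle -0.73 rad. The local position (94,-30) matches y = -30. Next I'll align above it.

```bash
python3 -m crank '[0.8,15,0,30,-0.15, 0.8,30,1,60,-0.3, 0.8,47,1,90,-0.45, 0.8,47,1,120,-0.6, 0.8,47,1,150,-0.75, 0.8,47,1,180,-0.9, 0.8,47,1,180,-1.05, 0.8,47,1,180,-1.2, 0.8,47,1,180,-1.35, 0.8,47,1,180,-1.5, 0.8,47,1,180,-1.65, 0.8,47,1,180,-1.8, 0.8,47,1,180,-1.95, 0.8,47,1,180,-2.1, 0.8,47,1,180,-2.2, 0.8,47,1,180,-2.278, 0.8,47,1,180,-2.278, 0.8,47,1,180,-2.278]' 60; python3 - <<'E'
from h import *
go((.6457,-.0147,.095),.84)
E
```

```text
time_s: 23.4
position: [0.6465, -0.0151, 0.1712]
tcp_rot: [0.358, 0.934, 0.0, 0.0]
ft_force: [0.0, 1.0, 0.1]
grip_width: 0.0756
gripper_force: 0.0
go [ 0.646 -0.015  0.095] rows [ 0.9 -0.3 76.2] turn -0.002 cur yaw 0.838 q6 -0.96 t 23.4
```

```bash
python3 -m crank '[0.8,1,0,20,0, 0.8,1,0,40,0, 0.8,1,0,60,0, 0.8,1,0,70,0, 0.8,1,0,76,0, 0.8,1,0,76,0, 0.4,1,0,76,0, 0.25,1,0,76,0, 0.15,1,0,76,0, 0,1,0,76,0, 0,1,0,76,0, 0,1,0,76,0, 0,1,0,76,0]' 60; python3 - <<'E'
from h import *
s=ctrl.state(); print(s['position'],s['ft_force'],s['torque'],s['grip_width'])
go((.6457,-.0147,.095),.84)
E
```

```text
time_s: 24.7
position: [0.646, -0.0141, 0.0949]
tcp_rot: [0.357, 0.934, 0.0, 0.0]
ft_force: [0.5, 0.6, -0.0]
grip_width: 0.0253
gripper_force: 0.0
[ 0.64597296 -0.01411774  0.09490392] [ 0.45491069  0.62232445 -0.01768916] [ 0.01294177 -0.0230389  -0.03782786] 0.025276299788240687
go [ 0.646 -0.015  0.095] rows [-0.2 -0.6 -0.1] turn 0.001 cur yaw 0.841 q6 -0.97 t 24.7
```

```bash
python3 -m crank '[0,0,0,0,0, 0,0,0,0,0, 0,0,0,0,0, 0,0,0,0,0, 0,0,0,0,0]' 60; python3 - <<'E'
from h import *
s=ctrl.state(); print(s['position'],s['ft_force'],s['torque'],s['grip_width'])
E
```

```text
time_s: 25.2
position: [0.6451, -0.0151, 0.0948]
tcp_rot: [0.357, 0.934, -0.001, -0.001]
ft_force: [-3.8, -6.3, 3.0]
grip_width: 0.0098
gripper_force: 60.0
[ 0.64505502 -0.01508306  0.09479395] [-3.78382944 -6.30309667  2.98035901] [-1.1736693   0.95124831 -0.01266991] 0.009793373857727876
```

```bash
python3 -m crank '[0,0,-1,0,0, 0,0,-1,0,0.1, 0,0,-1,0,0.2, 0,0,-1,0,0.3, 0,0,-1,0,0.4, 0,0,-1,0,0.4]' 60; python3 - <<'E'
from h import *
s=ctrl.state(); print(s['position'],s['ft_force'],s['torque'],s['grip_width']); go((.6457,-.0147,.095),.44)
E
```

```text
time_s: 25.8
position: [0.6445, -0.0155, 0.0948]
tcp_rot: [0.537, 0.844, -0.001, -0.001]
ft_force: [-5.4, -5.2, 2.2]
grip_width: 0.0095
gripper_force: 60.0
[ 0.64446351 -0.01551792  0.09479321] [-5.3581778  -5.22624704  2.24375888] [-1.0673728   0.98915765  0.03745637] 0.009454329806391042
go [ 0.646 -0.015  0.095] rows [ 0.2  1.5 -0.2] turn -0.002 cur yaw 0.438 q6 -0.56 t 25.8
```

```bash
python3 -m crank '[0,0,0,0,0.13, 0,0,0,0,0.26, 0,0,0,0,0.39, 0,0,0,0,0.52, 0,0,0,0,0.65, 0,0,0,0,0.78, 0,0,0,0,0.91, 0,0,0,0,1.04, 0,0,0,0,1.17, 0,0,0,0,1.3, 0,0,0,0,1.43, 0,0,0,0,1.56, 0,0,0,0,1.69, 0,0,0,0,1.82, 0,0,0,0,1.95, 0,0,0,0,2.08, 0,0,0,0,2.21, 0,0,0,0,2.34, 0,0,0,0,2.47, 0,0,0,0,2.6]' 60; python3 - <<'E'
from h import *
s=ctrl.state(); print(s['position'],s['ft_force'],s['torque'],s['grip_width']); go((.6457,-.0147,.095),.44)
im,m=snap('wrist','k1.png')
hsv=cv2.cvtColor(im,cv2.COLOR_RGB2HSV)
print('axis px',proj(m,(.6457,-.0147,.07)))
for n,c in (('red',((0,110,90),(8,255,255))),('green',((45,80,60),(85,255,255))),('blue',BLUE)):
  for ce,a,P in mask(im,*c,5): print(n,ce,a,pts(m,[ce],.069))
E
```

```text
time_s: 27.8
position: [0.6423, -0.0132, 0.0947]
tcp_rot: [0.956, -0.292, -0.004, -0.0]
ft_force: [-14.4, 7.9, 8.9]
grip_width: 0.0097
gripper_force: 60.0
[ 0.64226203 -0.01320366  0.09469163] [-14.44919932   7.92569438   8.87140025] [1.74512156 2.75147128 0.13590655] 0.00967220660055905
go [ 0.646 -0.015  0.095] rows [ 3.7 -0.7 -0.3] turn 0.538 cur yaw -2.164 q6 2.04 t 27.8
axis px [256.37316184 212.47360434]
blue [275.56188679 193.46503145] 7950 [[ 0.64975793 -0.03449903]]
blue [258.03532609 290.44836957] 368 [[0.58906594 0.02193547]]
```

```bash
python3 -m crank '[0.2,0,0,0,0, 0.5,0,0,0,0, 0.9,0,0,0,0, 0.9,0,0,0,0, 1,0,0,0,0, 1,0,0,0,0, 1,0,0,0,0, 1,0,0,0,0, 1,0,0,0,0]'; python3 - <<'E'
from h import *
s=ctrl.state(); print(s['position'],s['ft_force'],s['torque'],s['grip_width']); go((.6437,-.0141,.095),.978)
E
```

```text
time_s: 28.75
position: [0.6453, -0.0149, 0.0949]
tcp_rot: [0.957, -0.29, 0.0, -0.0]
ft_force: [-0.3, 0.5, -0.3]
grip_width: 0.0761
gripper_force: 0.0
[ 0.64530888 -0.01487212  0.09487053] [-0.3464116   0.53934258 -0.26300389] [ 0.00632007  0.15547123 -0.00096135] 0.07612698749799185
go [ 0.644 -0.014  0.095] rows [-1.8  0.3 -0.1] turn 0.005 cur yaw -2.159 q6 2.03 t 28.75
```

```bash
python3 -m crank '[0.8,-1.8,0.3,0,-0.15, 0.8,-1.8,0.3,0,-0.3, 0.8,-1.8,0.3,0,-0.45, 0.8,-1.8,0.3,0,-0.6, 0.8,-1.8,0.3,0,-0.75, 0.8,-1.8,0.3,0,-0.9, 0.8,-1.8,0.3,0,-1.05, 0.8,-1.8,0.3,0,-1.2, 0.8,-1.8,0.3,0,-1.35, 0.8,-1.8,0.3,0,-1.5, 0.8,-1.8,0.3,0,-1.65, 0.8,-1.8,0.3,0,-1.8, 0.8,-1.8,0.3,0,-1.95, 0.8,-1.8,0.3,0,-2.1, 0.8,-1.8,0.3,0,-2.25, 0.8,-1.8,0.3,0,-2.4, 0.8,-1.8,0.3,0,-2.55, 0.8,-1.8,0.3,0,-2.7, 0.8,-1.8,0.3,0,-2.85, 0.8,-1.8,0.3,0,-3.0]' && python3 -m crank '[0.8,0,0,0,-0.14, 0.8,0,0,0,-0.14, 0.4,0,0,0,-0.14, 0,0,0,0,-0.14, 0,0,0,0,-0.14, 0,0,0,0,-0.14, 0,0,0,0,-0.14, 0,0,0,0,-0.14, 0,0,0,0,-0.14, 0,0,0,0,-0.14, 0,0,0,0,-0.14, 0,0,0,0,-0.14, 0,0,0,0,-0.14]' 60;python3 - <<'E'
from h import *
s=ctrl.state(); print(s['position'],s['ft_force'],s['torque'],s['grip_width']); go((.6437,-.0141,.095),.978)
E
```

```text
time_s: 30.75
position: [0.6436, -0.0141, 0.0949]
tcp_rot: [0.354, 0.935, 0.0, -0.0]
ft_force: [-0.2, 0.9, -0.7]
grip_width: 0.076
gripper_force: 0.0
time_s: 32.05
position: [0.6437, -0.0141, 0.0949]
tcp_rot: [0.291, 0.957, 0.0, 0.0]
ft_force: [0.5, 0.8, -0.6]
grip_width: 0.0098
gripper_force: 60.0
[ 0.64368052 -0.01406939  0.09488414] [ 0.48990213  0.77620217 -0.60259971] [ 0.10448763 -0.1148199  -0.02010629] 0.00975428396178562
go [ 0.644 -0.014  0.095] rows [-0.  -0.  -0.1] turn 0.003 cur yaw 0.981 q6 -1.11 t 32.05
```

```bash
python3 -m crank '[0,0,0,0,0.13, 0,0,0,0,0.26, 0,0,0,0,0.39, 0,0,0,0,0.52, 0,0,0,0,0.65, 0,0,0,0,0.78, 0,0,0,0,0.91, 0,0,0,0,1.04, 0,0,0,0,1.17, 0,0,0,0,1.3, 0,0,0,0,1.43, 0,0,0,0,1.56, 0,0,0,0,1.69, 0,0,0,0,1.82, 0,0,0,0,1.95, 0,0,0,0,2.08, 0,0,0,0,2.21, 0,0,0,0,2.34, 0,0,0,0,2.47, 0,0,0,0,2.6]' 60; python3 - <<'E'
from h import *
s=ctrl.state(); print(s['position'],s['ft_force'],s['torque'],s['grip_width']); go((.6437,-.0141,.095),.978)
E
```

```text
time_s: 34.05
position: [0.6434, -0.014, 0.0949]
tcp_rot: [1.0, -0.027, -0.0, -0.0]
ft_force: [-0.3, 0.0, 0.2]
grip_width: 0.0097
gripper_force: 60.0
[ 0.64340205 -0.01402435  0.0948521 ] [-3.20175691e-01  2.55730250e-04  1.85871586e-01] [0.11196126 0.32382952 0.13568517] 0.009651300261796805
go [ 0.644 -0.014  0.095] rows [ 0.3  0.1 -0.1] turn 0.54 cur yaw -1.624 q6 1.5 t 34.05
```

```bash
for i in 1 ; do python3 -m crank '[0,0,0,0,0.1, 0,0,0,0,0.2, 0,0,0,0,0.3, 0,0,0,0,0.4, 0,0,0,0,0.5, 0,0,0,0,0.6]' 60; done; python3 - <<'E'
from h import *
s=ctrl.state(); print(s['torque'],s['grip_width'])
E
python3 -m crank '[0,0,0,0,0.08, 0,0,0,0,0.16, 0,0,0,0,0.24, 0,0,0,0,0.3, 0,0,0,0,0.3]' 60;python3 - <<'E'
from h import *
s=ctrl.state(); print(s['position'],s['ft_force'],s['torque'],s['grip_width']); go((.6437,-.0141,.095),.978)
E
```

```text
time_s: 34.65
position: [0.6434, -0.014, 0.0948]
tcp_rot: [0.947, -0.32, -0.0, -0.0]
ft_force: [-0.3, 0.7, 0.6]
grip_width: 0.0095
gripper_force: 60.0
[0.22689254 0.30044903 0.17565044] 0.009518310579004584
time_s: 35.15
position: [0.6434, -0.0139, 0.0949]
tcp_rot: [0.89, -0.457, -0.0, -0.0]
ft_force: [-0.5, 1.0, 0.7]
grip_width: 0.0095
gripper_force: 60.0
[ 0.64344839 -0.01391541  0.09485358] [-0.52342863  1.04167394  0.6604856 ] [0.35782589 0.29390055 0.14301982] 0.009526262865381102
go [ 0.644 -0.014  0.095] rows [ 0.3 -0.1 -0.1] turn -0.356 cur yaw -2.52 q6 2.4 t 35.15
```

```bash
python3 -m crank '[0.3,0,0,0,0, 0.8,0,0,0,0, 0.8,0,0,0,0, 0.8,0,0,0,0, 0.8,0,0,0,0, 0.8,0,0,0,0, 0.8,0,0,0,0, 0.8,0,0,0,0, 0.8,0,0,0,-0.15, 0.8,0,0,0,-0.3, 0.8,0,0,0,-0.45, 0.8,0,0,0,-0.6, 0.8,0,0,0,-0.75, 0.8,0,0,0,-0.9, 0.8,0,0,0,-1.05, 0.8,0,0,0,-1.2, 0.8,0,0,0,-1.35, 0.8,0,0,0,-1.5, 0.8,0,0,0,-1.65, 0.8,0,0,0,-1.8]' && python3 -m crank '[0.8,0,0,0,-0.15, 0.8,0,0,0,-0.3, 0.8,0,0,0,-0.45, 0.8,0,0,0,-0.6, 0.8,0,0,0,-0.75, 0.8,0,0,0,-0.9, 0.8,0,0,0,-1.05, 0.8,0,0,0,-1.2, 0.8,0,0,0,-1.342, 0.8,0,0,0,-1.342, 0,0,0,0,-1.342, 0,0,0,0,-1.342, 0,0,0,0,-1.342, 0,0,0,0,-1.342, 0,0,0,0,-1.342, 0,0,0,0,-1.342, 0,0,0,0,-1.342, 0,0,0,0,-1.342, 0,0,0,0,-1.342, 0,0,0,0,-1.342]' 60;python3 - <<'E'
from h import *
s=ctrl.state(); print(s['position'],s['ft_force'],s['torque'],s['grip_width']); go((.6437,-.0141,.095),.978)
E
```

```text
time_s: 37.15
position: [0.6436, -0.0141, 0.0949]
tcp_rot: [0.909, 0.416, 0.0, -0.0]
ft_force: [0.0, -0.4, -0.3]
grip_width: 0.0761
gripper_force: 0.0
time_s: 39.15
position: [0.6437, -0.0141, 0.0949]
tcp_rot: [0.456, 0.89, 0.0, 0.0]
ft_force: [-0.6, 0.4, 1.1]
grip_width: 0.0093
gripper_force: 60.0
[ 0.64366061 -0.01411312  0.09486802] [-0.58444564  0.37879333  1.13675857] [-0.00084773  0.00061998 -0.02641749] 0.009333998922548596
go [ 0.644 -0.014  0.095] rows [-0.   0.  -0.1] turn -0.355 cur yaw 0.623 q6 -0.75 t 39.15
```

Now small steps until the torque rises.

```bash
cat > st.py <<'E'
from h import *
s=ctrl.state(); M=Ro.from_quat(s['tcp_rot']).as_matrix(); print('torque',s['torque'].round(3),'w',s['grip_width'].round(4),'yaw',np.arctan2(M[1,1],M[0,1]).round(3),'F',s['ft_force'].round(1))
E
python3 -m crank '[0,0,0,0,0.1, 0,0,0,0,0.2, 0,0,0,0,0.3, 0,0,0,0,0.3]' 60 >/dev/null; python3 st.py
python3 -m crank '[0,0,0,0,0.1, 0,0,0,0,0.2, 0,0,0,0,0.2]' 60 >/dev/null; python3 st.py
```

```text
Traceback (most recent call last):
  File "st.py", line 2, in <module>
    s=ctrl.state(); M=Ro.from_quat(s['tcp_rot']).as_matrix(); print('torque',s['torque'].round(3),'w',s['grip_width'].round(4),'yaw',np.arctan2(M[1,1],M[0,1]).round(3),'F',s['ft_force'].round(1))
                                                                                                      ^^^^^^^^^^^^^^^^^^^^^
AttributeError: 'float' object has no attribute 'round'
Traceback (most recent call last):
  File "st.py", line 2, in <module>
    s=ctrl.state(); M=Ro.from_quat(s['tcp_rot']).as_matrix(); print('torque',s['torque'].round(3),'w',s['grip_width'].round(4),'yaw',np.arctan2(M[1,1],M[0,1]).round(3),'F',s['ft_force'].round(1))
                                                                                                      ^^^^^^^^^^^^^^^^^^^^^
AttributeError: 'float' object has no attribute 'round'
```

```bash
python3 -m crank '[0,0,0,0,0.08, 0,0,0,0,0.15, 0,0,0,0,0.15]' 60 >/dev/null; python3 st.py
python3 -m crank '[0,0,0,0,0.08, 0,0,0,0,0.15, 0,0,0,0,0.15]' 60 >/dev/null; python3 st.py
```

```text
Traceback (most recent call last):
  File "st.py", line 2, in <module>
    s=ctrl.state(); M=Ro.from_quat(s['tcp_rot']).as_matrix(); print('torque',s['torque'].round(3),'w',s['grip_width'].round(4),'yaw',np.arctan2(M[1,1],M[0,1]).round(3),'F',s['ft_force'].round(1))
                                                                                                      ^^^^^^^^^^^^^^^^^^^^^
AttributeError: 'float' object has no attribute 'round'
Traceback (most recent call last):
  File "st.py", line 2, in <module>
    s=ctrl.state(); M=Ro.from_quat(s['tcp_rot']).as_matrix(); print('torque',s['torque'].round(3),'w',s['grip_width'].round(4),'yaw',np.arctan2(M[1,1],M[0,1]).round(3),'F',s['ft_force'].round(1))
                                                                                                      ^^^^^^^^^^^^^^^^^^^^^
AttributeError: 'float' object has no attribute 'round'
```

```bash
sed -i "s/s\['grip_width'\].round(4)/round(s['grip_width'],4)/" st.py; python3 st.py
```

```text
torque [ 0.071 -0.049  3.542] w 0.0217 yaw -0.169 F [-2.   4.9  1.7]
```

The stop is reached: torque is 3.5 N m and the pads are slipping on the bar. Releasing, then rising and checking the needle.

```bash
python3 -m crank '[0.4,0,0,0,0, 0.8,0,0,0,0, 0.8,0,0,0,0, 0.8,0,0,0,0, 0.8,0,0,0,0, 0.8,0,0,0,0, 0.8,0,0,0,0, 0.8,0,0,0,0, 0.8,0,0,-40,0, 0.8,0,0,-80,0, 0.8,0,0,-120,0, 0.8,0,0,-120,0]'; python3 st.py; python3 - <<'E'
from h import *
go((.599,-.0204,.3516),-1.438+np.pi)
E
```

```text
time_s: 41.65
position: [0.6455, -0.0143, 0.2206]
tcp_rot: [0.767, 0.642, 0.003, 0.003]
ft_force: [-0.3, 0.2, 0.1]
grip_width: 0.0762
gripper_force: 0.0
torque [-0.084  0.012 -0.007] w 0.0762 yaw -0.177 F [-0.3  0.2  0.1]
go [ 0.599 -0.02   0.352] rows [ -14.2  -43.5 -131.4] turn 1.261 cur yaw -0.177 q6 0.05 t 41.65
```

```bash
python3 -m crank '[0.8,-4,-10,-40,0.14, 0.8,-8,-20,-80,0.28, 0.8,-14,-43,-120,0.42, 0.8,-14,-43,-131,0.56, 0.8,-14,-43,-131,0.7, 0.8,-14,-43,-131,0.84, 0.8,-14,-43,-131,0.98, 0.8,-14,-43,-131,1.12, 0.8,-14,-43,-131,1.26, 0.8,-14,-43,-131,1.26, 0.8,-14,-43,-131,1.26]'; python3 - <<'E'
from h import *
im,m=snap('wrist','w12.png'); hsv=cv2.cvtColor(im,cv2.COLOR_RGB2HSV)
for v in range(122,184):
    print(v,''.join('#' if 8<=h<=28 and s>90 else 'R' if (h<8 or h>172) and s>90 else 'G' if 40<h<90 and s>70 else 'w' if s<60 and x>170 else 'g' if s<60 else '.' for h,s,x in hsv[v,236:280]))
# knob
for ce,a,P in mask(im,*RED,60): print('red',ce,a,[((pts(m,[ce],z)[0]-O)@A*1000).round(1) for z in (.06,.08,.09)])
print('cam local',((-np.array(m['R']).T@np.array(m['t']))[:2]-O)@A)
E
```

```text
time_s: 42.75
position: [0.5988, -0.0203, 0.3455]
tcp_rot: [0.998, 0.069, -0.0, -0.0]
ft_force: [0.1, 0.2, -0.2]
grip_width: 0.0757
gripper_force: 0.0
122 ............................................
123 ............................................
124 ............................................
125 ............................................
126 ....................gg......................
127 .................g######g...................
128 .................#########..................
129 ................###########....g##..........
130 ...............############gg#######........
131 .............g######################g.......
132 ..............######################g.......
133 .............#######################g.......
134 .............######################g........
135 .............###################.g..........
136 ............g#################g.............
137 .........gg#################g...............
138 .......g####################g...............
139 ......g####################g................
140 ......####################..................
141 .....g########
[... 1537 characters left out ...]
w...........
173 ..........wwG.GwwwwwwwwwwwwRRR.w............
174 ...........wGGGwwgggwwgggwwRRRw.............
175 ............wwwwwgggwwwggwwwww..............
176 .............wwwwgggwwwggwwww...............
177 ...............wwwwwwwwwwwww................
178 .................wwwwwwwww..................
179 gggggggggggggggggggggggggggggggggggggggggggg
180 wwwwwwwwwwwwwwwwwwwwwwwwwwwwwwwwwwwwwwwwwwww
181 wwwwwwwwwwwwwwwwwwwwwwwwwwwwwwwwwwwwwwwwwwww
182 wwwwwwwwwwwwwwwwwwwwwwwwwwwwwwwwwwwwwwwwwwww
183 wwwwwwwwwwwwwwwwwwwwwwwwwwwwwwwwwwwwwwwwwwww
red [454.28265377  12.55839668] 1447 [array([ 268.9, -319.9]), array([ 262.3, -307.1]), array([ 259. , -300.7])]
cam local [ 0.11865039 -0.02938676]
```

The needle points exactly at the green mark, so the key is wound. Next I'll locate the red knob and re-check the spools and the empty.

```bash
python3 - <<'E'
from h import *
for f in ('w9.png','w12.png'):
    im,m=load(f)
    for ce,a,P in mask(im,(0,120,60),(8,255,255),60,(60,0,300,230)): print(f,'red',ce,a,((pts(m,[ce],.083)[0]-O)@A*1000).round(1))
    for ce,a,P in mask(im,(170,120,60),(180,255,255),60,(60,0,300,230)): print(f,'red2',ce,a,((pts(m,[ce],.083)[0]-O)@A*1000).round(1))
    print(f,'pred',proj(m,(*O+A@[.046,.078],.083)))
for n in ('top','scene'):
    im,m=snap(n,n+'12.png'); 
    print(n,'pred',proj(m,(*O+A@[.046,.078],.083)),[(ce.round(1),a,((pts(m,[ce],.083)[0]-O)@A*1000).round(1)) for ce,a,P in mask(im,(0,150,70),(6,255,255),8,(225,175,245,200) if n=='top' else (255,195,295,225))])
im,m=load('top12.png')
for n,c in (('lime',LIME),('or',((5,170,100),(20,255,255)))):
    for ce,a,P in mask(im,*c,20,(215,150,300,250)): print(n,ce,a,((pts(m,[ce],.034)[0]-O)@A*1000).round(1))
go((*O+A@[.0,.078],.15),YW+np.pi/2);go((*O+A@[.0,.078],.075),YW+np.pi/2)
E
```

```text
w9.png red [148.12380952  79.56825397] 315 [46.3 78.9]
w9.png pred [148.80789249  79.81153494]
w12.png red [188.21621622 165.15675676] 185 [46.3 78.6]
w12.png pred [188.63598096 165.34519209]
top pred [231.19929017 188.14087709] []
scene pred [274.35117786 206.74580069] [(array([274.5, 206.5]), np.int32(32), array([45. , 78.2]))]
go [0.538 0.079 0.15 ] rows [ -46.8 -106.9  195.7] turn 0.0 cur yaw -1.434 q6 1.29 t 42.9
go [0.538 0.079 0.075] rows [ -46.8 -106.9  270.7] turn 0.0 cur yaw -1.434 q6 1.29 t 42.9
```

```bash
python3 -m crank '[0,-10,-40,20,0, 0,-20,-80,40,0, 0,-47,-107,60,0, 0,-47,-107,100,0, 0,-47,-107,140,0, 0,-47,-107,180,0, 0,-47,-107,210,0, 0,-47,-107,240,0, 0,-47,-107,260,0, 0,-47,-107,271,0, 0,-47,-107,271,0, 0,-47,-107,271,0, 0,-47,-107,271,0]' 20; python3 - <<'E'
from h import *
go((*O+A@[.086,.078],.075),YW+np.pi/2)
for f in ('scene12.png','w12.png'):
  im,m=load(f)
  for n,c in (('lime',LIME),('or',((5,170,100),(20,255,255)))):
    for ce,a,P in mask(im,*c,40,None):
        w=(pts(m,[ce],.030)[0]-O)@A*1000
        if abs(w[0]+75)<40 and abs(w[1])<90: print(f,n,ce,a,w.round(1),'rect',cv2.minAreaRect(((pts(m,P,.03)-O)@A*1000).astype(np.float32)))
E
```

```text
time_s: 44.2
position: [0.5385, 0.0795, 0.076]
tcp_rot: [0.998, 0.067, 0.001, -0.0]
ft_force: [-0.3, -1.3, -0.9]
grip_width: 0.0007
gripper_force: 0.0
go [0.623 0.091 0.075] rows [85.3 -0.1  1.1] turn -0.002 cur yaw -1.437 q6 1.46 t 44.2
scene12.png lime [280.28571429 182.41071429] 56 [-87.6  65.7] rect ((-87.68722534179688, 65.70281982421875), (22.25792121887207, 34.71073913574219), 83.05815124511719)
scene12.png or [244.83050847 176.03389831] 59 [-77.4 -60.4] rect ((-77.31245422363281, -61.494468688964844), (34.66592788696289, 24.53257942199707), 17.160112380981445)
w12.png lime [206.145 228.615] 200 [-83.9  65.4] rect ((-84.7550048828125, 64.8460922241211), (20.940731048583984, 36.93815231323242), 87.72332000732422)
```

```bash
python3 - <<'E'
from h import *
snap('scene','s13.png')
for f in ('s9.png','scene12.png','s13.png'):
  im,m=load(f)
  for n,c in (('lime',LIME),('or',((5,170,100),(20,255,255)))):
    for ce,a,P in mask(im,*c,30,None):
        w=(pts(m,[ce],.030)[0]-O)@A*1000
        if abs(w[0]+75)<80 and abs(w[1])<120: print(f,n,ce,a,w.round(1))
for f in ('w11.png','w12.png'):
  im,m=load(f)
  for ce,a,P in mask(im,*LIME,40,None):
        w=(pts(m,[ce],.034)[0]-O)@A*1000
        if abs(w[0]+75)<80 and abs(w[1])<120: print(f,ce,a,w.round(1),P.min(0),P.max(0))
E
```

```text
s9.png lime [279.28813559 183.96610169] 59 [-80.2  64. ]
s9.png or [244.83050847 176.03389831] 59 [-77.4 -60.4]
scene12.png lime [280.28571429 182.41071429] 56 [-87.6  65.7]
scene12.png or [244.83050847 176.03389831] 59 [-77.4 -60.4]
s13.png or [244.83050847 176.03389831] 59 [-77.4 -60.4]
w11.png [208.18518519 224.51322751] 189 [-75.3  61.9] [203. 216.] [213. 233.]
w12.png [206.145 228.615] 200 [-82.3  64.6] [201. 220.] [212. 238.]
```

The lime spool shifted about 7 mm in its bay while I was winding (the announced knock). I'll look at it before throwing the latch.

```bash
python3 -m crank '[0,0,0,-40,0, 0,0,0,-80,0, 0,-30,0,-120,0, 0,-60,0,-150,0, 0.5,-90,5,-150,0, 0.5,-110,8,-150,0, 0.5,-110,8,-150,0, 0.5,-110,8,-150,0, 0.5,-110,8,-150,0]'; python3 - <<'E'
from h import *
im,m=snap('wrist','w14.png'); print(ctrl.state()['position'],proj(m,(*bay(2),.02)))
for ce,a,P in mask(im,*LIME,60,None):
    w=(pts(m,P,.034)-O)@A*1000
    if abs(w[:,0].mean()+75)<80 and abs(w[:,1].mean())<120: print(ce,a,w.mean(0).round(1),cv2.minAreaRect(w.astype(np.float32)),P.min(0),P.max(0))
c=proj(m,(*bay(2),.02)).astype(int)
cv2.imwrite('pics/w14c.png',cv2.resize(im[max(0,c[1]-60):c[1]+60,c[0]-90:c[0]+90,::-1],None,fx=4.3,fy=4.3,interpolation=cv2.INTER_CUBIC))
E
```

```text
time_s: 45.15
position: [0.431, 0.0569, 0.2251]
tcp_rot: [0.998, 0.067, 0.0, -0.0]
ft_force: [-0.5, -0.0, 0.3]
grip_width: 0.0349
gripper_force: 0.0
[0.43090279 0.05695708 0.22486659] [261.98663678 147.25996575]
[259.08174387 155.60490463] 367 [-84.6  66.1] ((-83.91659545898438, 65.51105499267578), (19.759246826171875, 36.8623046875), 89.58082580566406) [252. 141.] [267. 169.]
```

View pics/w14c.png

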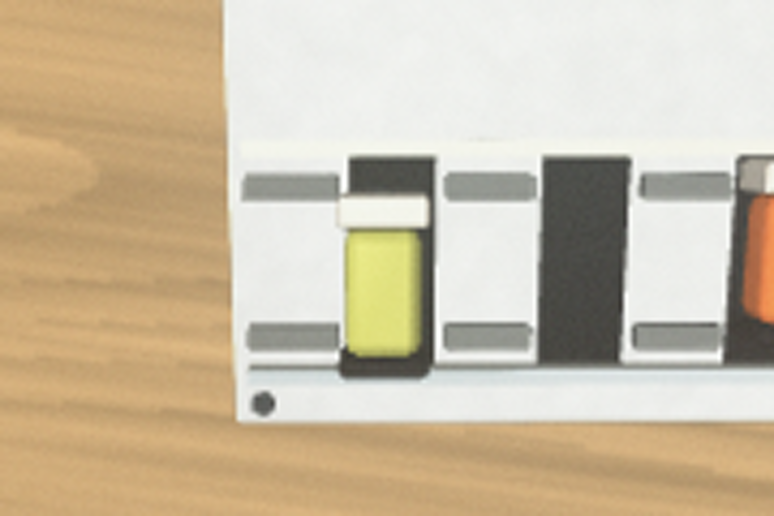

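The lime spool (crop 383,290) now sits against the aluminium end and the left side, still flat and the right way round. I'll regrip it and reseat it in the bay centre.

```bash
python3 - <<'E'
from h import *
go((*O+A@[-.082,.065],.0155),YW+np.pi/2)
E
```

```text
go [0.458 0.055 0.016] rows [ 27.    5.4 209.4] turn -0.002 cur yaw -1.437 q6 1.42 t 45.2
```

```bash
python3 -m crank '[0.52,27,5.4,40,0, 0.52,27,5.4,80,0, 0.52,27,5.4,120,0, 0.52,27,5.4,150,0, 0.52,27,5.4,175,0, 0.52,27,5.4,195,0, 0.52,27,5.4,209,0, 0.52,27,5.4,209,0, 0.52,27,5.4,209,0, 0.2,27,5.4,209,0, 0,27,5.4,209,0, 0,27,5.4,209,0, 0,27,5.4,209,0, 0,27,5.4,209,0, 0,27,5.4,209,0, 0,27,5.4,180,0, 0,27,5.4,140,0, 0,27,5.4,110,0, 0,27,5.4,110,0, 0,27,5.4,110,0]' 40; python3 - <<'E'
from h import *
s=ctrl.state(); im,m=snap('wrist','w15.png')
p=s['position']; u=np.array([*A@[1,0],0])
print(proj(m,p+.028*u+[0,0,-.007]),proj(m,p+.018*u+[0,0,.022]))
for ce,a,P in mask(im,*WH,100,(228,165,290,225)): print('w',ce,a,P.min(0),P.max(0))
# colour profile down centre column
hsv=cv2.cvtColor(im,cv2.COLOR_RGB2HSV); print([(v,*hsv[v,256]) for v in range(170,226,3)])
go((*O+A@[-.075,.062],.0165),YW+np.pi/2)
E
```

```text
time_s: 47.2
position: [0.4575, 0.0551, 0.115]
tcp_rot: [0.998, 0.067, 0.001, 0.0]
ft_force: [0.7, -0.1, -1.4]
grip_width: 0.0238
gripper_force: 40.0
[255.37923632 186.6336684 ] [255.30999967 215.91020498]
w [258.3815261  190.48364888] 1743 [228. 165.] [289. 212.]
[(170, np.uint8(30), np.uint8(26), np.uint8(77)), (173, np.uint8(39), np.uint8(24), np.uint8(74)), (176, np.uint8(40), np.uint8(22), np.uint8(71)), (179, np.uint8(45), np.uint8(14), np.uint8(75)), (182, np.uint8(30), np.uint8(14), np.uint8(72)), (185, np.uint8(26), np.uint8(21), np.uint8(84)), (188, np.uint8(38), np.uint8(21), np.uint8(98)), (191, np.uint8(47), np.uint8(15), np.uint8(119)), (194, np.uint8(22), np.uint8(28), np.uint8(136)), (197, np.uint8(24), np.uint8(24), np.uint8(223)), (200, np.uint8(35), np.uint8(11), np.uint8(244)), (203, np.uint8(33), np.uint8(12), np.uint8(243)), (206, np.uint8(33), np.uint8(12), np.uint8(242)), (209, np.uint8(28), np.uint8(13), np.uint8(241)), (212, np.uint8(29), np.uint8(90), np.uint8(155)), (215, np.uint8(30), np.uint8(121), np.uint8(202)), (218, np.uint8(30), np.uint8(118), np.uint8(219)), (221, np.uint8(30), np.uint8(118), np.uint8(225)), (224, np.uint8(31), np.uint8(122), np.uint8(224))]
go [0.466 0.053 0.016] rows [ 8.4  3.  97.8] turn -0.002 cur yaw -1.437 q6 1.41 t 47.25
```

```bash
python3 -m crank '[0,6,3,20,0, 0,6,3,50,0, 0,6,3,75,0, 0,6,3,90,0, 0,6,3,97,0, 0,6,3,97,0, 0,6,3,97,0]' 40 && python3 -m crank '[0.15,0,0,0,0, 0.32,0,0,0,0, 0.45,0,0,0,0, 0.5,0,0,0,0, 0.5,0,0,-25,0, 0.5,0,0,-60,0, 0.5,-10,0,-110,0, 0.5,-20,0,-150,0, 0.5,-30,0,-190,0, 0.5,-35,0,-210,0, 0.5,-35,0,-210,0, 0.5,-35,0,-210,0]'; python3 - <<'E'
from h import *
im,m=snap('wrist','w16.png')
for n,c in (('lime',LIME),('or',((5,140,100),(20,255,255)))):
  for ce,a,P in mask(im,*c,60,None):
    w=(pts(m,P,.034)-O)@A*1000
    if abs(w[:,0].mean()+75)<80 and abs(w[:,1].mean())<120: print(n,ce,a,w.mean(0).round(1),cv2.minAreaRect(w.astype(np.float32)))
hsv=cv2.cvtColor(im,cv2.COLOR_RGB2HSV); c=proj(m,(*bay(2),.02)).astype(int); print(c)
for v in range(c[1]-34,c[1]+40): print(v,round(float(((onz(m,c[0],v,.022)[:2]-O)@A)[0]*1000)),''.join('L' if 22<h<42 and s>90 else 'w' if x>195 else 'g' if x>95 else '#' for h,s,x in hsv[v,c[0]-25:c[0]+26]))
go((*O+A@[0,.078],.15)); go((*O+A@[0,.078],.075))
E
```

```text
time_s: 47.95
position: [0.4635, 0.0529, 0.0173]
tcp_rot: [0.998, 0.067, -0.001, -0.0]
ft_force: [-0.2, 1.2, -0.6]
grip_width: 0.0235
gripper_force: 40.0
time_s: 49.15
position: [0.429, 0.0482, 0.2276]
tcp_rot: [0.998, 0.067, 0.0, -0.0]
ft_force: [0.3, -0.3, 0.8]
grip_width: 0.0476
gripper_force: 0.0
lime [255.90909091 149.0959596 ] 396 [-79.5  61.9] ((-78.21260070800781, 61.750999450683594), (21.252077102661133, 36.59727096557617), 89.80880737304688)
or [348.05145798 144.12864494] 583 [-73.4 -58.9] ((-74.07563781738281, -58.731929779052734), (26.625133514404297, 37.68208312988281), 89.80988311767578)
[255 144]
110 -30 wwwwwwwwwwwwwwwwwwwwwwwwwwwwwwwwwwwwwwwwwwwwwwwwwww
111 -31 wwwwwwwwwwwwwwwwwwwwwwwwwwwwwwwwwwwwwwwwwwwwwwwwwww
112 -32 wwwwwwwwwwwwwwwwwwwwwwwwwwwwwwwwwwwwwwwwwwwwwwwwwww
113 -33 wwwwwwwwwwwwwwwwwwwwwwwwwwwwwwwwwwwwwwwwwwwwwwwwwww
114 -35 wwwwwwwwwwwwwwwwwwwwwwwwwwwwwwwwwwwwwwwwwwwwwwwwwww
115 -36 wwwwwwwwwwwwwwwwwwwwwwwwwwwwwwwwwwwwwwwwwwwwwwwwwww
116 -37 wwwwwwwwwwwwwwwwwwwwwwwwwwwwwwwwwwwwwwwwwwwwwwwwwww
117 -39 wwwwwwwwwwwwwwwwwwwwwwwwwwwwwwwwwwwwwwwwwwwwwwwwwww
1
[... 3447 characters left out ...]
wwwwwwwwwwwwwwwwwwwwwwwwwwwwwwwwwwwwwwwwwwww
176 -118 wwwwwwwwwwwwwwwwwwwwwwwwwwwwwwwwwwwwwwwwwwwwwwwwwww
177 -119 wwwwwwwwwwwwwwwwwwwwwwwwwwwwwwwwwwwwwwwwwwwwwwwwwww
178 -121 wwwwwwwwwwwwwwwwwwwwwwwwwwwwwwwwwwwwwwwwwwwwwwwwwww
179 -122 wwwwwwwwwwwwwwwwwwwwwwwwwwwwwwwwwwwwwwwwwwwwwwwwwww
180 -124 wwwwwwwwwwwwwwwwwwwwwwwwwwwwwwwwwwwwwwwwwwwwwwwwwww
181 -125 wwwwwwwwwwwwwwwwwwwwwwwwwwwwwwwwwwwwwwwwwwwwwwwwwww
182 -127 wwwwwwwwwwwwwwwwwwwwwwwwwwwwwwwwwwwwwwwwwwwwwwwwwww
183 -128 ggggggggggggggggggggggggggggggggggggggggggggggggggw
go [0.538 0.079 0.15 ] rows [112.2 -16.2  76.9] turn 0 cur yaw -1.437 q6 1.4 t 49.2
go [0.538 0.079 0.075] rows [112.3 -16.2 151.9] turn 0 cur yaw -1.437 q6 1.4 t 49.2
```

Lime is centred again (centre about -76 mm, y 62). Now the latch.

```bash
python3 -m crank '[0,40,-8,0,0, 0,80,-16,0,0, 0,112,-16,20,0, 0,112,-16,60,0, 0,112,-16,100,0, 0,112,-16,130,0, 0,112,-16,152,0, 0,112,-16,152,0, 0,112,-16,152,0, 0,112,-16,152,0]' 20 && python3 st.py && python3 -m crank '[0,10,0,0,0, 0,20,0,0,0, 0,30,0,0,0, 0,40,0,0,0, 0,50,0,0,0, 0,60,0,0,0, 0,70,0,0,0, 0,78,0,0,0, 0,83,0,0,0, 0,83,0,0,0]'; python3 st.py
```

```text
time_s: 50.2
position: [0.5385, 0.0791, 0.0765]
tcp_rot: [0.998, 0.067, 0.0, -0.0]
ft_force: [-0.1, -0.1, 0.3]
grip_width: 0.0005
gripper_force: 0.0
torque [-0.063  0.103  0.021] w 0.0005 yaw -1.437 F [-0.1 -0.1  0.3]
time_s: 51.2
position: [0.6147, 0.0895, 0.0753]
tcp_rot: [0.998, 0.067, -0.007, 0.0]
ft_force: [-29.6, -6.9, 18.0]
grip_width: 0.0006
gripper_force: 15.7
torque [-1.159  5.486  0.046] w 0.0006 yaw -1.436 F [-29.6  -6.9  18. ]
```

```bash
python3 -m crank '[0,-25,0,0,0, 0,-50,0,0,0, 0,-83,0,0,0, 0,-83,0,-40,0, 0,-90,0,-80,0, 0,-120,0,-120,0, 0,-150,0,-160,0, 0,-170,0,-200,0, 0,-170,0,-200,0, 0,-170,0,-200,0]'; python3 - <<'E'
from h import *
im,m=snap('wrist','w17.png'); print(ctrl.state()['position'])
for ce,a,P in mask(im,(0,120,60),(8,255,255),60): print('red',ce,a,((pts(m,[ce],.083)[0]-O)@A*1000).round(1))
print('pred',{q:proj(m,(*O+A@[.075+.06*np.sin(q-.5),.078],.03+.06*np.cos(q-.5))).round(1) for q in (0,.5,.85,1.)})
for n,c in (('lime',LIME),('or',((5,140,100),(20,255,255)))):
  for ce,a,P in mask(im,*c,60,None):
    w=(pts(m,P,.034)-O)@A*1000
    if abs(w[:,0].mean()+75)<80 and abs(w[:,1].mean())<120: print(n,ce,a,w.mean(0).round(1),cv2.minAreaRect(w.astype(np.float32)))
s,sm=snap('scene','s17.png')
print('scene',[(ce.round(1),a) for ce,a,P in mask(s,(0,150,70),(6,255,255),8,(240,190,300,230))],{q:proj(sm,(*O+A@[.075+.06*np.sin(q-.5),.078],.03+.06*np.cos(q-.5))).round(1) for q in (0,.5,.85,1.)})
E
```

```text
time_s: 52.2
position: [0.4523, 0.0674, 0.2767]
tcp_rot: [0.998, 0.067, 0.002, 0.0]
ft_force: [0.2, -0.3, 0.5]
grip_width: 0.0004
gripper_force: 0.0
[0.45221292 0.06740591 0.27561106]
red [254.91262136  15.75728155] 412 [102.7  78.2]
pred {0: array([255.3,  67.6]), 0.5: array([255.2,  40.1]), 0.85: array([255.1,  21.6]), 1.0: array([255.1,  14.8])}
lime [266.27476038 162.19169329] 313 [-78.3  62.1] ((-78.09992980957031, 61.69929504394531), (19.829830169677734, 36.5672721862793), 89.98661041259766)
or [346.529274  158.6557377] 427 [-73.3 -58.8] ((-73.24842834472656, -58.692142486572266), (26.490306854248047, 37.807220458984375), 89.71208953857422)
scene [(array([270. , 221.6]), np.int32(43))] {0: array([274.3, 206.9]), 0.5: array([272. , 213.2]), 0.85: array([270.2, 219.3]), 1.0: array([269.4, 222.1])}
```

The latch stands at about 0.98 rad, both spools are seated and the arm is clear. Handing in.

```bash
python3 - <<'E'
from h import *
print(ctrl.sign_off())
E
```

```text
the job is handed in; nothing more can be done
None
```

The job is handed in, with no verdict returned: the one empty is in the box, the lime and orange spools lie white end to the housing (lime recentred after it got knocked), the key was wound to its stop with the needle on green, and the latch was thrown last, to about 0.98 rad.

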